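Fetch a brass spacer from the dial dispenser

TASK

Fetch the brass spacer ring from the dispenser: turn its clear cover until the opening is over the brass ring's compartment, then with the hook pick from its rest drag the ring out into the blue felt-lined tray in front, to lie flat there. Lay the pick back in both notches of its rest, then turn the cover shut again, opening over the red mark. Do not touch the brass ring with the fingers, leave the other two rings in their compartments and push nothing else around.

Things in the scene. Friction and masses are not known exactly. Their poses are not given: they have to be found in the camera images.
- dispenser: Round plywood dispenser fixed to the bench; origin under its axis, front = its -x, z up. Body 144 mm across, 24 high, with 3 straight spoke-like compartments at angles a = -0.75, 0, +0.75 rad, their directions being (-cos a, -sin a) in this frame (0 = front, growing counter-clockwise from above). Base board 176 mm across, 4 thick.
- slot_floor (a point): On the blue felt floor of the front (a = 0) compartment, 54 mm from the axis, 4 mm above the bench. Each compartment is 23.5 mm wide, runs from 33 to 72 mm from the axis, and is open at its outer end, level with the tray floor.
- tray_middle (a point): On the floor (4 mm above the bench) of the blue felt-lined crescent tray in front, at a = 0, 98 mm from the axis. The tray reaches from -1.05 to +1.05 rad and from the cover's band (77 mm from the axis) to a wooden rim 14 mm high at 118 to 122 mm, so a ring lies free in it with its centre 88 to 107 mm from the axis.
- closed_mark (a point): Middle of the red mark on the base board (a = 1.45 rad, 82 mm from the axis; it spans 1.15 to 1.75 rad): the cover is shut when its opening points there.
- dial (a joint): Angle a (rad) at which the opening of the clear cover points: 0 front, growing counter-clockwise from above; -0.75, 0, 0.75 over a compartment, 1.15 to 1.75 shut. Stops at -0.95 and 1.85. Stays where left; turning takes about 0.15 N m (3 N at the knob). Cover 154 mm across, 24.5 to 28.5 mm above the bench; an aluminium band under its edge (down to 8 mm) shuts the compartments' ends.
- dial_knob (a point): Grip point, 40 mm above the bench, of the cover's upright round black knob: 14 mm thick, from the cover's top (28.5 mm) to 53 mm; 50 mm from the axis, on the far side of the axis from the opening, so at angle a + pi.
- dial_opening (a point): On the middle line of the cover's opening, 54 mm from the axis, at the cover's top (28.5 mm). The opening is a radial slot 14 mm wide (too narrow for fingers) from 28 mm from the axis to the edge, and below it a gate 28 mm wide in the band, through which a ring passes. The pick's leg goes down through the slot.
- brass_spacer: Brass (gold) ring, 20 mm outer, 12 mm bore, 8 mm high, 14 to 28 g, lying flat in one of the three compartments, centre 49 to 59 mm from the axis. Origin: centre of its underside; z along its bore.
- steel_spacer: Bright steel ring of the same size in another compartment; stays there. Origin: centre of its underside.
- black_spacer: Black ring of the same size in the third compartment; stays there. Origin: centre of its underside.
- pick: Hook pick. Origin: middle of its square wooden handle (16 x 16 mm, flats upright and level, 70 long); x along it to the hook end, z up. Steel cap 18 mm thick reaches to x = -52 mm; steel shaft 5 mm thick runs straight on to x = 95 mm and there bends square down into a leg 5 mm thick that ends 52 mm below the axis. About 70 g.
- pick_grip (a point): Middle of the pick's handle, on its axis (= origin of the pick): grip here across the handle; 70 mm above the bench when the pick lies on its rest.
- hook_tip (a point): Lower end of the pick's leg: x = 95 mm, z = -52 mm in the pick's frame.
- pick_rest: Plywood rest fixed to the bench; origin on the bench under the lying pick's grip point, x towards the hook. Base 112 x 46 x 8 mm; uprights 7 mm thick across x, at x = -45 mm (44 wide, 72 high) and +54 mm (36 wide, 81 high), each with a V notch, 30 mm wide at the top, 15 deep, in which the pick's cap and shaft lie; the hook hangs beyond the +x end.
- rest_seat (a point): Where pick_grip is when the pick lies in both notches: 70 mm above the origin of the rest.
- paste_jar: Bystander: small white jar with orange lid, 58 mm across, 78 high; origin under its centre.
- offcut: Bystander: block of wood, 45 x 85 x 22 mm; origin under its centre.
- line_reel: Bystander: small grey line reel, 42 x 65 x 21 mm; origin under its centre.

How it is judged:
On the way, in this order (a step that is already met when the one before it is completed fails the run):
1. the cover's opening is over the compartment with the brass ring (y of brass_spacer in the frame of dial_opening between -0.007 and 0.007 m and horizontal distance between brass_spacer and dial_opening below 0.02 m), for 0.2 s.
2. the brass ring has been drawn out into the tray with the hook, which is still beside or in it (horizontal distance between brass_spacer and dispenser above 0.086 m and horizontal distance between hook_tip and brass_spacer below 0.02 m and height (world z) of hook_tip below 0.02 m), for 0.1 s.
3. the pick lies back on its rest, let go (distance between pick_grip and rest_seat below 0.015 m and contact force between the fingers and pick below 0.1 N and linear speed of pick below 0.03 m/s), for 0.2 s.
At the end, for the whole second after the job is handed in: Brass ring flat and still in the front tray (centre 86 to 112 mm from the axis); pick at rest in both notches (grip point within 15 mm of the seat); cover shut over the red mark (dial above 1.1 rad), still; other two rings in their compartments (horizontal distance between brass_spacer and dispenser between 0.086 and 0.112 m and x of brass_spacer in the frame of dispenser below -0.035 m and height (world z) of brass_spacer below 0.007 m and angle between brass_spacer's own z axis and vertical below 0.15 rad and linear speed of brass_spacer below 0.02 m/s and horizontal distance between each of steel_spacer, black_spacer and dispenser below 0.07 m and distance between pick_grip and rest_seat below 0.015 m and linear speed of pick below 0.03 m/s and value of joint dial above 1.1 rad and velocity of joint dial below 0.05 rad/s); the robot touches nothing.
It fails at once if the fingers press on the brass ring (contact force between the fingers and brass_spacer above 0.5 N).
It fails at once if a bystander is pushed more than 25 mm (distance of any of paste_jar, offcut, line_reel from where it was at the start of the episode above 0.025 m).
It fails at once if one of the other two rings leaves its compartment (horizontal distance between any of steel_spacer, black_spacer and dispenser above 0.08 m).
It also fails if it takes over 72 s, if anything falls off the work surface, if the arm or the gripper's body presses on something with over 40 N, if the wrist force passes 120 N, or if a joint passes its speed limit or range.

ROBOT

A 6-joint arm with a two-finger parallel gripper is mounted at the origin on a cart in front of the work surface, level with it; the furniture and walls round the work are solid. World frame = base frame: x ahead of the robot, y to its left, z up, the work surface at z = 0. Lengths are in m, angles in rad, forces in N, time in s.
With the tool pointing down it reaches from about 0.35 to 0.875 m from the base axis. Payload 4.2 kg.
Tool frame: the origin (TCP) lies on the centre line of the jaws, within the pads' length; the fingertips stand 8 mm ahead of it and the grasp point (between the pads) lies 11 mm behind it; z points along the fingers, y is the line along which they close (so a half turn about z gives the same grasp; the last joint's range is limited). The gripper opens to 85 mm and grips with 20 to 120 N. Pads are 22 mm wide; open, the fingers measure 114 mm over their backs; the gripper's body (76 mm by 85 mm) begins 54 mm behind the grasp point. The pads swing forward as they close: fully open they stand 13 mm farther back than shut.
Start: joints at [0.259, 0.385, 0.008, 0, -1.194, -0.259], TCP at [0.625, 0, 0.212] pointing down, gripper open.
Joint ranges: [-3.14, 3.14], [-1.21, 2.06], [-1.07, 1.41], [-3.16, 2.05], [-2.99, -0.16], [-3.1, 3.1]. Speed limits (rad/s): [2.79, 2.79, 3.14, 3.14, 3.14, 3.14].

INTERFACE

Orientations are given as a 3x3 rotation matrix whose columns are the frame's x, y, z axes.
In Python, from cell import monitor, eyes, finish_job gives the robot as it stands.
- The arm moves only by the tool apply_moves, never from a script. Its argument "steps" is one flat list of numbers, 7 for each row, row after row: the shift along the tool's x, y, z normalised to -1 to 1, where 1 is 0.12 m, then the turn, a rotation vector about the tool's x, y, z normalised to -1 to 1, where 1 is pi rad, then the finger opening in mm, from 0 to 85.4. In form: [tx, ty, tz, ax, ay, az, claw, tx, ty, tz, ax, ay, az, claw, ...]. A call has exactly 5 rows; each row is the pose to reach, as a shift and turn from the pose commanded when the call began, along the tool's axes at that moment, turning the shorter way round; what a row does not reach only later rows make up. A row lasts 1/12 s, in which the tool goes at most 41.7 mm and 7.16 degrees, less where a joint would pass 70% of its speed; a pose out of reach is approached as far as the arm can. A call with a number of a shift or a turn outside -1 to 1 is refused whole. A call with a gripper value outside its range is refused whole. The fingers move at their own pace and stop on an object; "force" is the grip in N (left out, the last holds). Time passes only in rows, so rows that repeat a pose let the fingers close, or fill a call up. It gives the time, the measured TCP pose, the force, the opening and the grip force at its end, in the units of the state.
- monitor.get_state(): the state, without advancing time (a new reading comes with each control period).
- eyes.grab_frame(name): name is "scene" or "side" or "wrist"; returns a dict with "pixels" (384x512x3 uint8, blue, green, red), "K" (3x3 intrinsics, pixels), "D" ([k1, k2, p1, p2, k3] as OpenCV has them; the pictures are not rectified), "world_to_cam" (4x4, takes a point from world to camera coordinates). Camera axes: x right, y up, looking along -z (the intrinsics and any distortion apply to the point x, -y, -z); pixel columns grow to the right and rows downward; lengths in m; the calibration is good to about 2 mm. A picture is of the moment at which its call begins. There is no depth.
- finish_job(): hands the job in; it is judged then, once.
The state is a dict: "time_s": time; "joints": joint angles; "joint_vel": joint speeds; "effort": joint torques, N m; "position": TCP position; "eef_rot": TCP orientation; "wrist_force": force on the tool from outside, world axes, zero at the start; "ft_torque": the same for the moment, N m; "finger_gap": opening from 0.0 (shut) to 1.0 (fully open); "grasp_force": force on a finger pad.
Only numpy, scipy, OpenCV 4.12 (cv2) and the standard library are available. Lean on these libraries where they do the work, as an engineer would, in place of code of your own. Each camera call takes 0.05 s, during which the arm holds its last target. There are 200 camera calls.

## Working session

There is one attempt and no reset: what is moved stays moved. The work goes in short steps, Python scripts to look and compute and a tool call to move; the robot and the scene stay as the last step left them, time stands still between calls to the robot, and variables do not carry over. Pictures are saved under pics/ and viewed, at most 10 in all, crops included, and the job is handed in when it is done.

Besides the shell and the picture viewer there is one more tool, called after "Request:" as a command line: name --argument value ..., lists and objects as JSON in quotes. apply_moves: Moves the arm, as the interface text tells. Its arguments: {"type":"object","properties":{"steps":{"type":"array"},"force":{"type":"number"}},"required":["steps"]}

```bash
mkdir -p pics; ls
cat > h.py <<'E'
import numpy as np, cv2, pickle, sys
from cell import monitor, eyes, finish_job
def grab(n,tag):
    f=eyes.grab_frame(n); f={k:np.array(v) for k,v in f.items()}
    pickle.dump(f,open(f'pics/{tag}.pkl','wb')); cv2.imwrite(f'pics/{tag}.png',f['pixels']); return f
def load(tag): return pickle.load(open(f'pics/{tag}.pkl','rb'))
def ray(f,px):
    u=cv2.undistortPoints(np.array([[px]],float),f['K'],f['D'])[0,0]
    T=f['world_to_cam']; R=T[:3,:3]; c=-R.T@T[:3,3]
    d=R.T@np.array([u[0],-u[1],-1]); return c,d/np.linalg.norm(d)
def atz(f,px,z):
    c,d=ray(f,px); return c+d*(z-c[2])/d[2]
def tri(*fp):
    A=np.zeros((3,3));b=np.zeros(3)
    for f,p in fp:
        c,d=ray(f,p);M=np.eye(3)-np.outer(d,d);A+=M;b+=M@c
    x=np.linalg.solve(A,b); 
    return x,[float(np.linalg.norm(np.cross(x-ray(f,p)[0],ray(f,p)[1]))) for f,p in fp]
def proj(f,P):
    T=f['world_to_cam'];q=T[:3,:3]@np.array(P,float)+T[:3,3]
    return cv2.projectPoints(np.array([[q[0],-q[1],-q[2]]]),np.zeros(3),np.zeros(3),f['K'],f['D'])[0][0,0]
E
python3 - <<'E'
from h import *
s=monitor.get_state();print(s)
a=[grab(n,n+'0') for n in('scene','side','wrist')]
for f in a: print(np.round(f['K'],1).tolist(),f['D'].tolist(),ray(f,(256,192)))
im=np.hstack([a[0]['pixels'],a[1]['pixels']]);cv2.imwrite('pics/c0.png',cv2.resize(im,(800,300)))
E
```

```text
pics
{'time_s': 0.0, 'joints': array([ 2.58603196e-01,  3.85569124e-01,  6.62513807e-03, -5.13567819e-04,
       -1.19398442e+00, -2.58575326e-01]), 'joint_vel': array([-0.00170898,  0.00034309, -0.00025988, -0.00015245,  0.00035588,
       -0.00063517]), 'effort': array([-9.55001960e-04, -3.92286408e+01,  1.88399577e+01,  4.18616563e+00,
       -4.72148502e-03,  8.27910434e-07]), 'position': array([6.24376517e-01, 2.42427579e-05, 2.11011604e-01]), 'eef_rot': array([[-1.61518890e-04, -9.99997604e-01, -2.18325902e-03],
       [-9.99999983e-01,  1.61701724e-04, -8.35674380e-05],
       [ 8.39202745e-05,  2.18324548e-03, -9.99997613e-01]]), 'wrist_force': array([ 0.85118462, -0.14638648, -0.6275088 ]), 'ft_torque': array([-0.02718869,  0.00170045, -0.05033923]), 'grasp_force': 0.0, 'finger_gap': 0.9998203530141545}
[[437.5, 0.0, 253.2], [0.0, 437.5, 193.5], [0.0, 0.0, 1.0]] [-0.16779022901841548, 0.0, 0.0, 0.0, 0.0] (array([-0.17165686, -1.05906938,  0.6744124 ]), array([ 0.62378185,  0.61692619, -0.47989404]))
[[396.6, 0.0, 259.8], [0.0, 396.6, 189.1], [0.0, 0.0, 1.0]] [-0.04997129677549206, 0.0, 0.0, 0.0, 0.0] (array([0.2408213 , 0.56642158, 0.53102058]), array([ 0.36458504, -0.80305039, -0.47136802]))
[[306.8, 0.0, 255.9], [0.0, 306.8, 189.1], [0.0, 0.0, 1.0]] [-0.03754301686002829, 0.0, 0.0, 0.0, 0.0] (array([ 0.62529429, -0.07565764,  0.37321765]), array([-0.00280364,  0.30153812, -0.95345   ]))
```

View images.

View pics/scene0.png

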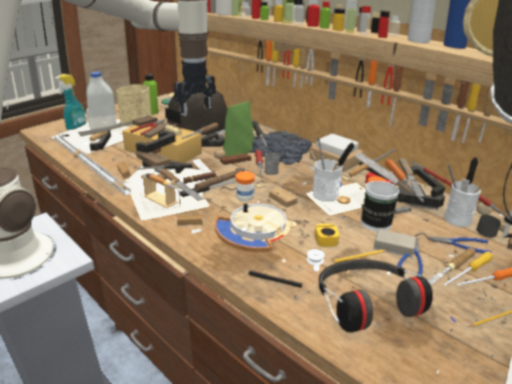

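View pics/side0.png

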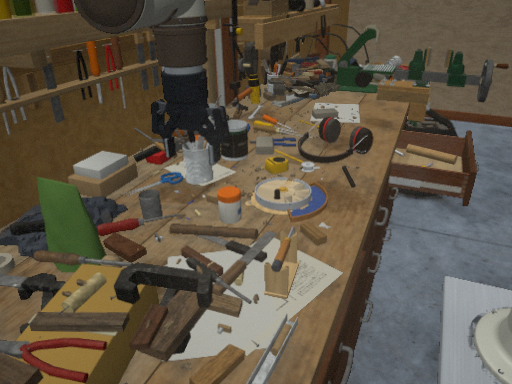

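View pics/wrist0.png

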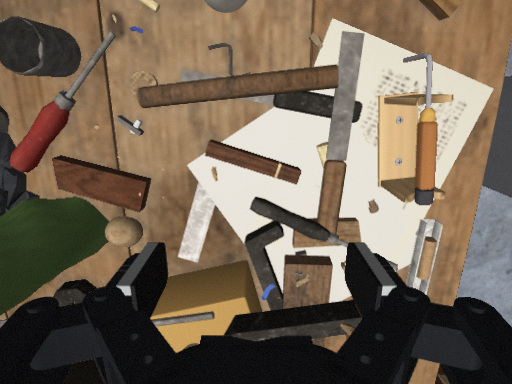

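Scene: dispenser at about (258,222), rest and pick at about (160,188). Side: dispenser (283,195), pick (284,255). Wrist: pick handle (427,155), hook leg (408,58). Next: rough positions, so that the wrist camera can be taken over the dispenser.

Run:
```python
from h import *
s,d,w=load('scene0'),load('side0'),load('wrist0')
print('disp',tri((s,(258,220)),(d,(283,195))))
print('handle',tri((w,(427,152)),(d,(285,250))),atz(w,(427,152),.07))
print('capend',atz(w,(424,197),.07),'fer',atz(w,(428,116),.07),'shaft end',atz(w,(430,58),.07),'rest',[atz(w,p,.008) for p in((380,95),(380,190))])
print('jar',tri((s,(245,176)),(d,(230,192))))
def crop(f,x0,y0,x1,y1,w,h): return cv2.resize(f['pixels'][y0:y1,x0:x1],(w,h),interpolation=cv2.INTER_CUBIC)
a=np.hstack([crop(s,205,165,325,255,400,300),crop(d,235,165,335,240,400,300)])
b=np.hstack([crop(s,125,160,225,235,400,300),crop(w,352,40,472,130,400,300)])
cv2.imwrite('pics/c1.png',np.vstack([a,b]))
```

```text
disp (array([ 0.57021056, -0.33203679,  0.01326338]), [0.0037310760778403894, 0.0037310760778405025])
handle (array([ 0.45016921, -0.02235688,  0.06918394]), [0.0010333300790264803, 0.0010333300790264634]) [ 0.45163325 -0.02200521  0.07      ]
capend [0.44704744 0.02591916 0.07      ] fer [ 0.45623304 -0.05755719  0.07      ] shaft end [ 0.46233373 -0.11053354  0.07      ] rest [array([ 0.48168775, -0.07699314,  0.008     ]), array([0.46856744, 0.03733187, 0.008     ])]
jar (array([ 0.6557209 , -0.19140967,  0.07307569]), [0.0010580945158213957, 0.0010580945158213896])
```

View pics/c1.png

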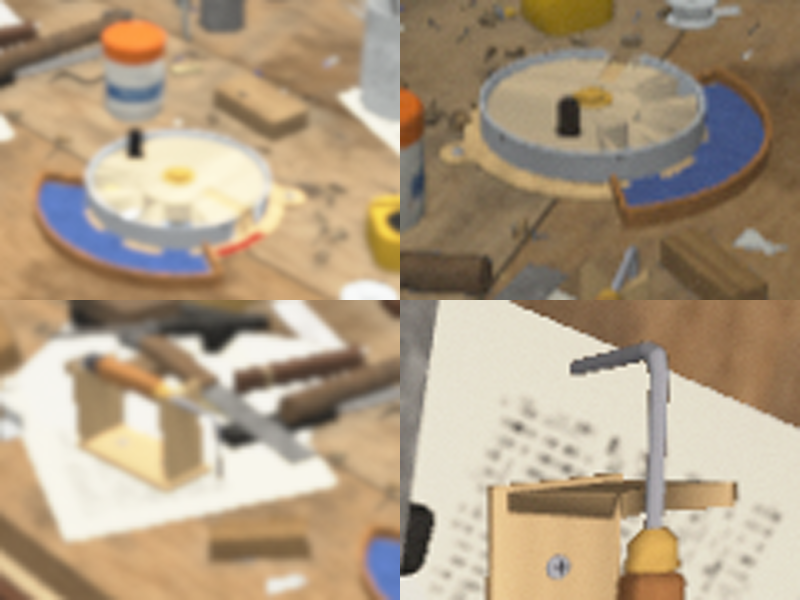

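Request:
apply_moves --steps '[0.33,0.1,-0.1,0,0,0,85,0.66,0.2,-0.2,0,0,0,85,1,0.3,-0.3,0,0,0,85,1,0.3,-0.3,0,0,0,85,1,0.3,-0.3,0,0,0,85]'

```text
time_s: 0.57
position: [0.5885, -0.1221, 0.249]
eef_rot: [[-0.004, -1.0, 0.002], [-1.0, 0.004, 0.0], [-0.0, -0.002, -1.0]]
wrist_force: [1.1, 0.5, 0.6]
finger_gap: 1.001
grasp_force: 0.0
```

Request:
apply_moves --steps '[0.33,0.1,0,0,0,0,85,0.66,0.2,0,0,0,0,85,1,0.3,0,0,0,0,85,1,0.3,0,0,0,0,85,1,0.3,0,0,0,0,85]'

```text
time_s: 0.98
position: [0.5524, -0.2408, 0.247]
eef_rot: [[-0.003, -1.0, -0.002], [-1.0, 0.003, 0.001], [-0.001, 0.002, -1.0]]
wrist_force: [-0.5, 0.7, -0.9]
finger_gap: 0.994
grasp_force: 0.0
```

Run:
```python
from h import *
f=grab('wrist','w1');s=monitor.get_state();print(s['position'],s['eef_rot'].round(4).tolist(),s['time_s'])
print(ray(f,(256,192)),proj(f,(0.57,-0.332,0.028)))
cv2.imwrite('pics/w1b.png',cv2.resize(f['pixels'],(800,600),interpolation=cv2.INTER_CUBIC))
```

```text
[ 0.5528937  -0.23972259  0.24712066] [[-0.0008, -1.0, -0.0014], [-1.0, 0.0008, 0.0008], [-0.0008, 0.0014, -1.0]] 1.0333
(array([ 0.55301474, -0.31663979,  0.4089988 ]), array([-0.00176802,  0.30235522, -0.95319368])) [240.73089724  81.82667304]
```

View pics/w1b.png

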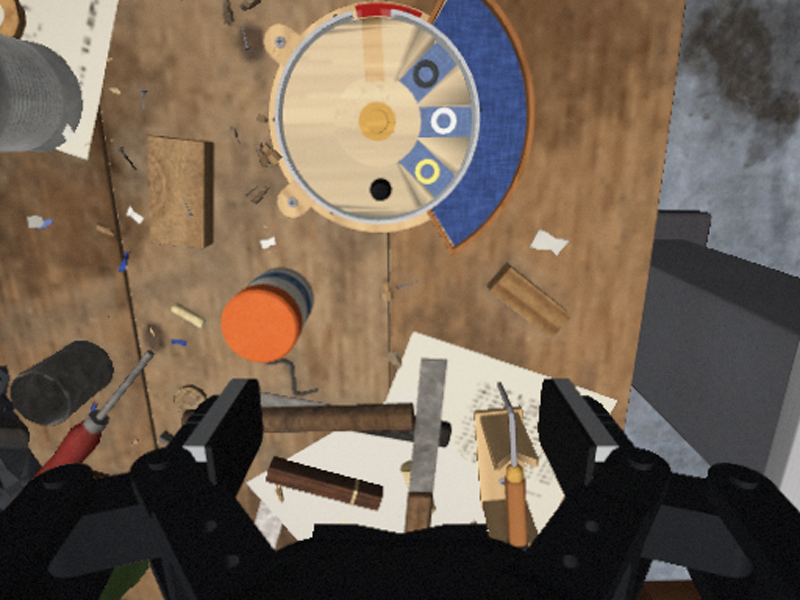

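Wrist (800-px scale): axis hub (376,121), knob (380,189), brass ring (428,171), steel (443,121), black (426,74), red mark at top (388,10), pick handle (515,510). So brass is at a=-0.75, and the cover is shut. I'll take a second wrist view to triangulate.

Request:
apply_moves --steps '[0.3,0,0,0,0,0,40,0.6,0,0,0,0,0,40,0.6,0,0,0,0,0,40,0.6,0,0,0,0,0,40,0.6,0,0,0,0,0,40]'

```text
time_s: 1.45
position: [0.5536, -0.3104, 0.2474]
eef_rot: [[0.002, -1.0, -0.001], [-1.0, -0.002, 0.001], [-0.001, 0.001, -1.0]]
wrist_force: [-1.0, 0.1, 0.1]
finger_gap: 0.466
grasp_force: 0.0
```

Run:
```python
from h import *
f=grab('wrist','w2');w1=load('w1')
# approximate circle+colour detection in both
for n,f in (('w1',w1),('w2',f)):
    c=proj(f,(0.572,-0.332,0.02));print(n,c)
    x0,y0=np.maximum((c-[75,80]).astype(int),0)
    cr=f['pixels'][y0:y0+160,x0:x0+190]; hsv=cv2.cvtColor(cr,cv2.COLOR_BGR2HSV)
    def cen(m,name):
        k,l,st,ce=cv2.connectedComponentsWithStats(m.astype(np.uint8))
        for i in np.argsort(-st[1:,4])[:3]+1: print(' ',name,st[i,4],(ce[i]+[x0,y0]).round(1),st[i,:4])
    H,S,V=[hsv[...,i].astype(int) for i in range(3)]
    cen((H>22)&(H<35)&(S>120)&(V>120),'brass/hub'); cen((V<45),'dark'); cen(((H<6)|(H>174))&(S>150)&(V>100),'red'); cen((S<30)&(V>200),'steel')
f=load('w2')
cv2.imwrite('pics/w2c.png',cv2.resize(f['pixels'][40:280,140:420],None,fx=2.5,fy=2.5,interpolation=cv2.INTER_CUBIC))
```

```text
w1 [239.36947554  82.11297901]
  brass/hub 3 [278.7 105. ] [114 102   2   3]
  brass/hub 3 [280. 109.] [116 106   1   3]
  brass/hub 2 [269.  105.5] [105 103   1   2]
  dark 127 [243.4 120.9] [ 74 113  12  13]
  red 209 [243.9   5.7] [64  0 42  9]
  steel 142 [283.5  76.7] [112  67  16  17]
  steel 116 [347.3 153.8] [176 146  14  12]
  steel 39 [244.5 141.3] [ 65 138  31   3]
w2 [241.45143997 139.82767557]
  brass/hub 2 [272.5 168. ] [106 109   2   1]
  dark 131 [245.  177.4] [ 74 112  12  14]
  red 250 [249.3  69. ] [65  6 39 11]
  steel 611 [247.5 132.1] [ 15  13 125 124]
  steel 148 [346.2 204. ] [171 139  19  14]
  steel 139 [283.5 134. ] [110  68  16  15]
```

View pics/w2c.png

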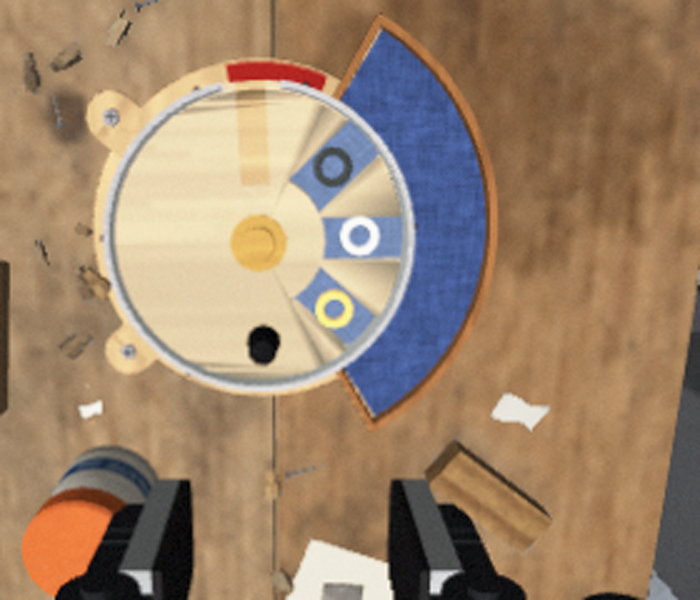

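Crop of w2 (2.5x, offset 140,40): hub (258,241), brass (334,310), steel (360,236), black (333,167), knob top (264,342), tray tips (381,17) and (373,427). I'll fit the dispenser pose from both views with z as a free check.

```bash
cat > fit.py <<'E'
from h import *
from scipy.optimize import least_squares
w1,w2=load('w1'),load('w2')
q=lambda x,y:np.array([x,y])/1.5625
r=lambda x,y:np.array([x,y])/2.5+[140,40]
obs={'brass':(q(428,171),r(334,310)),'steel':((283.5,76.7),(283.5,134)),'black':(q(425.5,74),r(333,167)),
 'knob':((243.4,120.5),r(263.5,341)),'t+':(None,r(381,17)),'t-':(q(453,247),r(373,427)),'hub':(q(376,121),r(258,241))}
for k,v in obs.items():
    if v[0] is not None: print(k,tri((w1,v[0]),(w2,v[1])))
A={'brass':-.75,'steel':0,'black':.75,'t+':1.05,'t-':-1.05}
def pts(p):
    cx,cy,yaw,rb,rs,rk,ka=p[:7]
    P={}
    R={'brass':rb,'steel':rs,'black':rk,'t+':.120,'t-':.120}
    for k,a in A.items(): P[k]=(cx-R[k]*np.cos(a+yaw),cy-R[k]*np.sin(a+yaw),.012 if k[0]!='t' else .018)
    P['knob']=(cx+.05*np.cos(ka+yaw),cy+.05*np.sin(ka+yaw),.053); P['hub']=(cx,cy,.0285)
    return P
def res(p):
    P=pts(p);o=[]
    for k,v in obs.items():
        for f,m in zip((w1,w2),v):
            if m is not None:o+=list((proj(f,P[k])-m)*(.4 if k in('t+','t-') else 1))
    return np.array(o)
s=least_squares(res,[.57,-.33,0,.054,.054,.054,1.5])
print(s.x.round(4),'rms px',np.sqrt((s.fun**2).mean()),s.fun.round(1))
E
python3 fit.py
python3 - <<'E'
from h import *
w0,w1,d,sc=load('w0') if 0 else load('wrist0'),load('w1'),load('side0'),load('scene0')
q=lambda x,y:(x/1.5625,y/1.5625)
print('ferrule/handle joint',tri((w0,(428,112)),(w1,q(514,474))))
print('elbow',tri((w0,(430.5,56)),(w1,q(504,386))))
E
```

```text
brass (array([ 0.53001923, -0.29962475,  0.01465786]), [0.00034918035275246015, 0.00034918035275272464])
steel (array([ 0.51827974, -0.33851815,  0.01229529]), [6.405345947905907e-05, 6.405345947921759e-05])
black (array([ 0.53204815, -0.37229473,  0.00892995]), [0.00017936010205178834, 0.00017936010205181686])
knob (array([ 0.56709554, -0.28757877,  0.03315463]), [0.00016245471985203738, 0.00016245471985204898])
t- (array([ 0.510248  , -0.24213678,  0.03598866]), [8.765596822479785e-05, 8.765596822470205e-05])
hub (array([ 0.56982728, -0.337042  ,  0.02566466]), [0.00030780927975209137, 0.00030780927975201683])
[ 0.5698 -0.3386 -0.008   0.056   0.0516  0.0503  1.6494] rms px 0.8923258695285765 [ 0.3 -0.5  0.8 -0.8  0.   0.3 -0.1  0.2 -0.3 -0.7 -0.5 -0.2  0.2  0.4
  0.   3.3  0.6 -0.3 -0.9  1.4 -0.9  0.3  0.2 -1.5 -0.3 -1. ]
ferrule/handle joint (array([ 0.45976333, -0.06136395,  0.07738129]), [0.0010696562155223547, 0.0010696562155223248])
elbow (array([ 0.45613014, -0.11834635,  0.04261494]), [0.008336357367030478, 0.008336357367030514])
```

Axis (0.570,-0.3385), yaw ≈ 0, and the ring heights agree with 12 mm. Knob is near (0.5665,-0.2885). I'm descending on it.

Request:
apply_moves --steps '[-0.09,-0.05,0.2,0,0,0,40,-0.183,-0.108,0.5,0,0,0,40,-0.183,-0.108,0.8,0,0,0,40,-0.183,-0.108,1,0,0,0,40,-0.183,-0.108,1,0,0,0,40]'

```text
time_s: 1.92
position: [0.5626, -0.2865, 0.122]
eef_rot: [[0.002, -1.0, -0.011], [-1.0, -0.002, 0.005], [-0.005, 0.011, -1.0]]
wrist_force: [-0.2, 0.4, 0.1]
finger_gap: 0.467
grasp_force: 0.0
```

Request:
apply_moves --steps '[0,0,0.2,0,0,0,40,0,0,0.4,0,0,0,40,0,0,0.6,0,0,0,40,0,0,0.72,0,0,0,40,0,0,0.72,0,0,0,40]'

```text
time_s: 2.33
position: [0.565, -0.2886, 0.04]
eef_rot: [[0.001, -1.0, -0.004], [-1.0, -0.001, 0.001], [-0.001, 0.004, -1.0]]
wrist_force: [-0.2, -0.2, -0.0]
finger_gap: 0.464
grasp_force: 0.0
```

Request:
apply_moves --steps '[0,0,0,0,0,0,10,0,0,0,0,0,0,10,0,0,0,0,0,0,10,0,0,0,0,0,0,10,0,0,0,0,0,0,10]' --force 25

```text
time_s: 2.75
position: [0.5666, -0.2902, 0.043]
eef_rot: [[0.0, -1.0, 0.002], [-1.0, -0.0, -0.001], [0.001, -0.002, -1.0]]
wrist_force: [0.3, -0.2, 0.0]
finger_gap: 0.113
grasp_force: 0.0
```

Run:
```python
from h import *
f=grab('wrist','w3');s=monitor.get_state();print(s['position'],s['joints'],s['wrist_force'])
g=load('wrist0') if 0 else grab('side','d3')
a=cv2.resize(f['pixels'][60:360,60:460],(533,400));b=cv2.resize(g['pixels'][130:250,215:335],(260,260),interpolation=3)
o=np.zeros((400,800,3),np.uint8);o[:,:533]=a;o[:260,535:795]=b;cv2.imwrite('pics/c3.png',o)
```

```text
[ 0.56637882 -0.29012381  0.04269248] [-2.19538728e-01  5.59461856e-01 -1.65793406e-01  6.16260808e-05
 -8.43944506e-01  2.19537238e-01] [0.60106783 0.17779636 0.26606451]
```

View pics/c3.png

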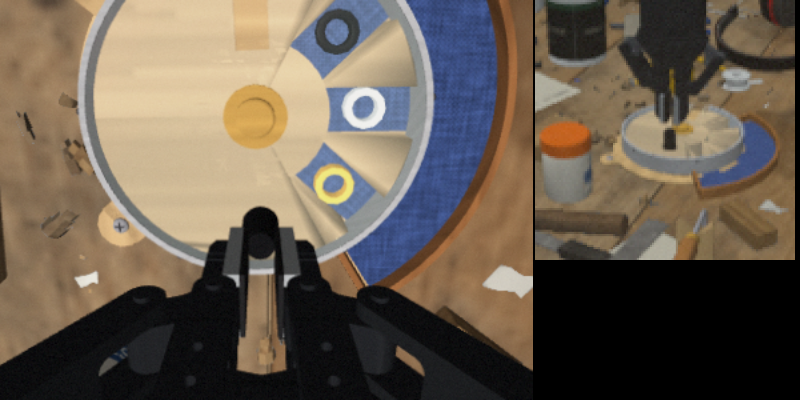

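Wrist: the knob's top is at full-frame (255,223), just ahead of the pads rather than between them. I'll check where it really is by projection and triangulation.

Run:
```python
from h import *
w3,d3,w2,d0,s0=load('w3'),load('d3'),load('w2'),load('side0'),load('scene0')
for n,P in (('top',(.5665,-.2885,.053)),('bot',(.5665,-.2885,.0285)),('tcp',monitor.get_state()['position']),('tip',(.5665,-.29,.035)),('axis',(.57,-.3385,.0285))):
    print(n,'w3',proj(w3,P).round(1),'d',proj(d3,P).round(1))
print('seen knob w3 (255,223) (255,244)')
print('w3 ray cam',ray(w3,(256,192)))
print('hub w2-w3',tri((w2,(243.2,136.4)),(w3,(60+255*.75,60+117*.75))))
print('steel',tri((w2,(283.5,134)),(w3,(60+363*.75,60+108*.75))), 'brass',tri((w2,(273.6,164)),(w3,(60+334*.75,60+184*.75))))
# side knob top: crop d0 (235..335 ->400) knob x 568-400, y 97..137 => /4
kt=(235+168/4,165+99/4);kb=(235+168/4,165+136/4)
st=(205+134/400*120,165+133/300*90);sb=(205+134/400*120,165+157/300*90)
print('side seen',kt,kb,'scene',st,sb,proj(s0,(.5665,-.2885,.053)),proj(s0,(.5665,-.2885,.0285)))
print('tri side/scene top',tri((d0,kt),(s0,st)),'bot',tri((d0,kb),(s0,sb)))
```

```text
top w3 [256.8 242.8] d [277.8 188.1]
bot w3 [256.8 224.8] d [277.7 196.4]
tcp w3 [257.3 231.9] d [278.1 191.5]
tip w3 [256.8 226.8] d [278. 194.]
axis w3 [250.8 144.9] d [283.1 188. ]
seen knob w3 (255,223) (255,244)
w3 ray cam (array([ 0.56681622, -0.36574876,  0.20514915]), array([ 0.0010064 ,  0.30108549, -0.95359662]))
hub w2-w3 (array([ 0.56938891, -0.33815283,  0.03557544]), [0.0003094529191402544, 0.00030945291914031317])
steel (array([ 0.51772684, -0.33781895,  0.00686528]), [4.747801934635991e-05, 4.747801934634195e-05]) brass (array([ 0.52943762, -0.29745228,  0.00347086]), [0.0003737952331024803, 0.0003737952331025555])
side seen (277.0, 189.75) (277.0, 199.0) scene (245.2, 204.9) (245.2, 212.1) [245.58532272 203.61656389] [245.55455777 211.0467638 ]
tri side/scene top (array([ 0.56745019, -0.28661856,  0.04833449]), [0.0007725203564363652, 0.0007725203564363769]) bot (array([ 0.56767187, -0.28533633,  0.02258452]), [0.0005558825660780216, 0.0005558825660780456])
```

Projection says the knob stands between the pads, so the question is whether they reach low enough. Closing fully will show it.

Request:
apply_moves --steps '[0,0,0,0,0,0,0,0,0,0,0,0,0,0,0,0,0,0,0,0,0,0,0,0,0,0,0,0,0,0,0,0,0,0,0]' --force 25

```text
time_s: 3.27
position: [0.5659, -0.29, 0.0417]
eef_rot: [[-0.0, -1.0, -0.0], [-1.0, 0.0, -0.0], [0.0, 0.0, -1.0]]
wrist_force: [-0.8, -0.6, -0.1]
finger_gap: -0.002
grasp_force: 0.0
```

Run:
```python
from h import *
w3=load('w3')
for y in(-.301,-.279):
  for z in(.033,.055): print(y,z,[proj(w3,(.5665+s*.007,y,z)).round(1).tolist() for s in(-1,1)])
f=grab('wrist','w4')
d=np.abs(f['pixels'].astype(int)-w3['pixels']).sum(2)>60;print(d.sum(),np.argwhere(d).min(0),np.argwhere(d).max(0))
print(f['pixels'][200:270:5,240:272:2].sum(2)//3)
```

```text
-0.301 0.033 [[268.5, 208.6], [245.1, 208.6]]
-0.301 0.055 [[270.1, 223.2], [243.7, 223.2]]
-0.279 0.033 [[268.1, 241.8], [245.5, 241.8]]
-0.279 0.055 [[269.5, 260.0], [244.1, 260.0]]
17071 [0 0] [383 511]
[[183 183 179 181 184 181 181 180 183 185 182 182 181 179 181 182]
 [179 180 177 179 180 181 180 181 179 180 180 178 178 177 178 177]
 [176 180 176 177 178 177 176 177 177 174 174 174 177 175 177 175]
 [178 178 179 181 177 143 136 133 135 154 178 181 180 179 183 181]
 [182 171  38  13  17   7   0   2  11  10   8   6  54 175 181 182]
 [144   8  10  10  11   7   4   7   8  10  11   1   7   8 162 181]
 [124  21  40  41  38  38  30   9   8   9  36  38  38  38 116 173]
 [183  85  67  65  69  68  55   6   6   8  57  69  66  64  65 156]
 [ 95  63  67  67  65  66  48  11  12  18  53  64  63  64  70  85]
 [ 15  60  67  65  67  64  45   6  10   9  57  68  65  68  67  60]
 [ 34  65  64  67  65  66  43   4  18   6  56  65  68  62  65  65]
 [ 52  65  68  65  66  67  46   9  13   5  56  65  65  68  66  64]
 [ 56  63  64  66  64  66  38  10   9   6  53  63  68  65  67  64]
 [ 61  65  64  65  65  68  35   5  11   6  49  63  62  64  66  67]]
```

Run:
```python
from h import *
for n,c in(('side',(277,190)),('scene',(245,205))):
    f=grab(n,n[:2]+'4');o=load(n+'0')
    d=(np.abs(f['pixels'].astype(int)-o['pixels']).sum(2)>70)
    x,y=c;sub=d[y-45:y+15,x-22:x+23]
    print(n,'rows from',y-45,'cols from',x-22)
    for i in range(20,60): print(y-45+i,''.join('#' if v else '.' for v in sub[i]))
    for z in(.035,.06):print(z,proj(f,(.5665,-.29,z)))
```

```text
side rows from 145 cols from 255
165 .......########################...########...
166 ........#######################..########....
167 ........################################.....
168 .........##############################......
169 ..........############################.......
170 ............#########################........
171 ...............#####################.........
172 ................###################..........
173 .................#################...........
174 .................###.#########.##............
175 .................###.#...#####...............
176 .................######..#####...............
177 .................############................
178 .................############................
179 .................############................
180 .................############................
181 .................############................
182 .................############................
183 .................############................
184 .................############................
185 ...................#########.................
186 .............
[... 2400 characters left out ...]
.................................
208 .............................................
209 .............................................
210 .............................................
211 .............................................
212 .............................................
213 .............................................
214 .............................................
215 .............................................
216 .............................................
217 .............................................
218 .............................................
219 .............................................
0.035 [245.92716622 209.2871946 ]
0.06 [245.96257859 201.66050978]
```

Nothing was held, and both side and scene silhouettes end near z≈0.057. So the tips seem to sit higher than stated, above the knob's top. I'll open and feel down in small steps while watching the wrist force.

Request:
apply_moves --steps '[0,0,0,0,0,0,40,0,0,0,0,0,0,40,0,0,0,0,0,0,40,0,0,0.03,0,0,0,40,0,0,0.04,0,0,0,40]'

```text
time_s: 3.83
position: [0.5657, -0.2899, 0.0364]
eef_rot: [[-0.0, -1.0, -0.0], [-1.0, 0.0, 0.0], [-0.0, 0.0, -1.0]]
wrist_force: [0.3, 0.4, -0.2]
finger_gap: 0.471
grasp_force: 0.0
```

Request:
apply_moves --steps '[0,0,0.01,0,0,0,40,0,0,0.02,0,0,0,40,0,0,0.03,0,0,0,40,0,0,0.03,0,0,0,40,0,0,0.03,0,0,0,40]'

```text
time_s: 4.25
position: [0.5659, -0.29, 0.0332]
eef_rot: [[-0.0, -1.0, -0.0], [-1.0, 0.0, 0.0], [-0.0, 0.0, -1.0]]
wrist_force: [0.4, -0.4, -0.4]
finger_gap: 0.47
grasp_force: 0.0
```

Request:
apply_moves --steps '[0,0,0.02,0,0,0,40,0,0,0.04,0,0,0,40,0,0,0.05,0,0,0,40,0,0,0.05,0,0,0,40,0,0,0.05,0,0,0,40]'

```text
time_s: 4.67
position: [0.5659, -0.29, 0.0271]
eef_rot: [[0.0, -1.0, -0.0], [-1.0, -0.0, 0.0], [-0.0, 0.0, -1.0]]
wrist_force: [0.0, -0.2, -0.3]
finger_gap: 0.471
grasp_force: 0.0
```

Request:
apply_moves --steps '[0,0,0,0,0,0,10,0,0,0,0,0,0,10,0,0,0,0,0,0,10,0,0,0,0,0,0,10,0,0,0,0,0,0,10]' --force 20

```text
time_s: 5.08
position: [0.5664, -0.29, 0.0276]
eef_rot: [[0.0, -1.0, 0.001], [-1.0, -0.0, -0.0], [0.0, -0.001, -1.0]]
wrist_force: [1.3, 0.9, -0.4]
finger_gap: 0.142
grasp_force: 19.5
```

The knob is gripped, but high up (gap about 12 mm). I'll re-grip about 7 mm lower for a safer hold.

Request:
apply_moves --steps '[0,0,0,0,0,0,30,0,0,0,0,0,0,30,0,0,0.02,0,0,0,30,0,0,0.04,0,0,0,30,0,0,0.06,0,0,0,30]'

```text
time_s: 5.5
position: [0.5656, -0.29, 0.0197]
eef_rot: [[-0.0, -1.0, -0.001], [-1.0, 0.0, 0.0], [-0.0, 0.001, -1.0]]
wrist_force: [0.5, 0.2, 0.5]
finger_gap: 0.353
grasp_force: 0.0
```

Request:
apply_moves --steps '[0,0,0,0,0,0,30,0,0,0,0,0,0,5,0,0,0,0,0,0,5,0,0,0,0,0,0,5,0,0,0,0,0,0,5]' --force 30

```text
time_s: 5.92
position: [0.566, -0.29, 0.02]
eef_rot: [[0.0, -1.0, 0.0], [-1.0, -0.0, -0.0], [0.0, -0.0, -1.0]]
wrist_force: [0.1, -0.5, -1.7]
finger_gap: 0.14
grasp_force: 29.2
```

```bash
cat > arc.py <<'E'
# arc moves about dispenser axis, tool turning with the knob. args: start angle of knob, end angle, step (rad)
import sys,numpy as np
from h import monitor
a0,a1,r=map(float,sys.argv[1:4])
st=monitor.get_state();R0=st['eef_rot'];print(st['position'],st['finger_gap'],st['grasp_force'],st['wrist_force'],st['joints'])
n=int(np.ceil(abs(a1-a0)/.12/5))
A=np.linspace(a0,a1,5*n+1)
yaw0=np.arctan2(R0[1,0],R0[0,0])
for c in range(n):
    b=A[5*c];y=yaw0+(b-a0)
    X=np.array([np.cos(y),np.sin(y)]);Y=np.array([np.sin(y),-np.cos(y)])
    out=[]
    for k in range(1,6):
        t=A[5*c+k];d=r*np.array([np.cos(t)-np.cos(b),np.sin(t)-np.sin(b)])
        out.append([round(float(d@X)/.12,3),round(float(d@Y)/.12,3),0,0,0,round(-(t-b)/np.pi,3)])
    print(b.round(3),out)
E
python3 - <<'E'
from h import *
p=monitor.get_state()['position'];v=p[:2]-[.5698,-.3386];print(np.hypot(*v),np.arctan2(v[1],v[0]))
E
python3 arc.py 1.64 -0.75 0.05
```

```text
0.04872784305933692 1.6482933091639784
[ 0.56602752 -0.29001841  0.02002735] 0.1400228676578856 29.20533308525819 [ 0.07792316 -0.49965947 -1.73065129] [-2.19532865e-01  5.87278097e-01 -1.83682691e-01 -3.59110725e-05
 -7.99637201e-01  2.19593109e-01]
1.64 [[-0.0, -0.05, 0, 0, 0, np.float64(0.038)], [0.005, -0.099, 0, 0, 0, np.float64(0.076)], [0.016, -0.148, 0, 0, 0, np.float64(0.114)], [0.033, -0.194, 0, 0, 0, np.float64(0.152)], [0.056, -0.239, 0, 0, 0, np.float64(0.19)]]
1.042 [[-0.0, -0.05, 0, 0, 0, np.float64(0.038)], [0.005, -0.099, 0, 0, 0, np.float64(0.076)], [0.016, -0.148, 0, 0, 0, np.float64(0.114)], [0.033, -0.194, 0, 0, 0, np.float64(0.152)], [0.056, -0.239, 0, 0, 0, np.float64(0.19)]]
0.445 [[-0.0, -0.05, 0, 0, 0, np.float64(0.038)], [0.005, -0.099, 0, 0, 0, np.float64(0.076)], [0.016, -0.148, 0, 0, 0, np.float64(0.114)], [0.033, -0.194, 0, 0, 0, np.float64(0.152)], [0.056, -0.239, 0, 0, 0, np.float64(0.19)]]
-0.152 [[-0.0, -0.05, 0, 0, 0, np.float64(0.038)], [0.005, -0.099, 0, 0, 0, np.float64(0.076)], [0.016, -0.148, 0, 0, 0, np.float64(0.114)], [0.033, -0.194, 0, 0, 0, np.float64(0.152)], [0.056, -0.239, 0, 0, 0, np.float64(0.19)]]
```

Request:
apply_moves --steps '[0,-0.05,0,0,0,0.038,5,0.005,-0.099,0,0,0,0.076,5,0.016,-0.148,0,0,0,0.114,5,0.033,-0.194,0,0,0,0.152,5,0.056,-0.239,0,0,0,0.19,5]'

```text
time_s: 6.33
position: [0.5929, -0.2963, 0.02]
eef_rot: [[-0.567, -0.824, -0.004], [-0.824, 0.567, 0.001], [0.002, 0.004, -1.0]]
wrist_force: [-4.8, 0.1, 2.5]
finger_gap: 0.142
grasp_force: 29.6
```

Run:
```python
from h import *
s=monitor.get_state();p=s['position'];v=p[:2]-[.5698,-.3386];print(p,np.hypot(*v),np.arctan2(v[1],v[0]),s['wrist_force'],s['grasp_force'],s['finger_gap'],s['joints'])
```

```text
[ 0.59285611 -0.29633294  0.01999335] 0.04814653187354906 1.0714249086745633 [-4.76222281  0.0825278   2.53216733] 29.64327406778466 0.14220242737951 [-2.20123399e-01  6.25485087e-01 -1.05607281e-01 -2.85250104e-04
 -8.44327528e-01 -3.82635143e-01]
```

Request:
apply_moves --steps '[0,-0.05,0,0,0,0.038,5,0.005,-0.099,0,0,0,0.076,5,0.016,-0.148,0,0,0,0.114,5,0.033,-0.194,0,0,0,0.152,5,0.056,-0.239,0,0,0,0.19,5]'

```text
time_s: 6.75
position: [0.6115, -0.3175, 0.0199]
eef_rot: [[-0.932, -0.362, -0.007], [-0.362, 0.932, 0.003], [0.006, 0.005, -1.0]]
wrist_force: [-5.7, 4.3, 4.9]
finger_gap: 0.145
grasp_force: 29.8
```

Request:
apply_moves --steps '[0,-0.05,0,0,0,0.038,5,0.005,-0.099,0,0,0,0.076,5,0.016,-0.148,0,0,0,0.114,5,0.033,-0.194,0,0,0,0.152,5,0.056,-0.239,0,0,0,0.19,5]'

```text
time_s: 7.17
position: [0.6144, -0.3452, 0.02]
eef_rot: [[-0.974, 0.225, -0.01], [0.225, 0.974, 0.005], [0.011, 0.003, -1.0]]
wrist_force: [-8.8, 8.2, 7.9]
finger_gap: 0.139
grasp_force: 30.0
```

Request:
apply_moves --steps '[0,-0.05,0,0,0,0.038,5,0.005,-0.099,0,0,0,0.076,5,0.016,-0.148,0,0,0,0.114,5,0.033,-0.194,0,0,0,0.152,5,0.056,-0.239,0,0,0,0.19,5]'

```text
time_s: 7.58
position: [0.6015, -0.3691, 0.0199]
eef_rot: [[-0.679, 0.734, -0.011], [0.734, 0.679, 0.009], [0.014, -0.002, -1.0]]
wrist_force: [-7.8, 18.0, 10.2]
finger_gap: 0.145
grasp_force: 30.2
```

Request:
apply_moves --steps '[0,0,0,0,0,0,5,0,0,0,0,0,0,5,0,0,0,0,0,0,5,0,0,0,0,0,0,30,0,0,0,0,0,0,30]'

```text
time_s: 8.0
position: [0.6062, -0.3739, 0.0205]
eef_rot: [[-0.685, 0.729, 0.001], [0.729, 0.685, -0.0], [-0.001, 0.0, -1.0]]
wrist_force: [-0.4, 1.0, 0.7]
finger_gap: 0.349
grasp_force: 0.0
```

Run:
```python
from h import *
s=monitor.get_state();p=s['position'];v=p[:2]-[.5698,-.3386];print(p,np.hypot(*v),np.arctan2(v[1],v[0]),s['wrist_force'],s['grasp_force'],s['finger_gap'],s['joints'])
```

```text
[ 0.60620086 -0.37394705  0.02054141] 0.05073890368790507 -0.7707115936691894 [-0.38893808  0.97827097  0.69086002] 0.0 0.34925380363049247 [-3.26357442e-01  6.91750880e-01  3.28762358e-02  2.55159991e-04
 -9.11251837e-01 -2.06090947e+00]
```

Request:
apply_moves --steps '[0,0,-0.2,0,0,0,40,0,0,-0.5,0,0,-0.038,40,0,0,-0.8,0,0,-0.076,40,0,0,-1,0,0,-0.114,40,0,0,-1,0,0,-0.152,40]'

```text
time_s: 8.42
position: [0.6098, -0.3765, 0.1485]
eef_rot: [[-0.945, 0.326, 0.013], [0.326, 0.945, -0.007], [-0.014, -0.003, -1.0]]
wrist_force: [0.8, -0.4, 0.8]
finger_gap: 0.468
grasp_force: 0.0
```

Request:
apply_moves --steps '[0,0,-0.3,0,0,-0.038,40,0,0,-0.6,0,0,-0.076,40,0,0,-0.9,0,0,-0.114,40,0,0,-0.9,0,0,-0.152,40,0,0,-0.9,0,0,-0.19,40]'

```text
time_s: 8.83
position: [0.6075, -0.3751, 0.2525]
eef_rot: [[-0.966, -0.26, 0.008], [-0.26, 0.966, -0.003], [-0.006, -0.005, -1.0]]
wrist_force: [0.8, -0.3, -0.8]
finger_gap: 0.471
grasp_force: 0.0
```

Request:
apply_moves --steps '[0,0,0,0,0,-0.038,40,0,0,0,0,0,-0.076,40,0,0,0,0,0,-0.114,40,0,0,0,0,0,-0.152,40,0,0,0,0,0,-0.19,40]'

```text
time_s: 9.25
position: [0.6063, -0.3745, 0.2481]
eef_rot: [[-0.652, -0.758, 0.001], [-0.758, 0.652, -0.0], [-0.0, -0.001, -1.0]]
wrist_force: [-0.5, -0.4, 0.5]
finger_gap: 0.467
grasp_force: 0.0
```

Run:
```python
from h import *
s=monitor.get_state();R=s['eef_rot'];t=np.array([.54,-.25,.25])
y=np.arctan2(R[1,0],R[0,0]);print(s['position'],y,(y+np.pi/2)/np.pi,(R.T@(t-s['position'])/.12).round(3))
```

```text
[ 0.60625128 -0.37449176  0.2481371 ] -2.2815117085397536 -0.2262277322722748 [-0.426  1.095 -0.016]
```

Request:
apply_moves --steps '[-0.09,0.2,0,0,0,-0.038,40,-0.18,0.4,0,0,0,-0.076,40,-0.27,0.6,0,0,0,-0.114,40,-0.36,0.8,0,0,0,-0.152,40,-0.43,1,0,0,0,-0.19,40]'

```text
time_s: 9.67
position: [0.5492, -0.2556, 0.2482]
eef_rot: [[-0.113, -0.994, 0.001], [-0.994, 0.113, -0.0], [0.0, -0.001, -1.0]]
wrist_force: [0.5, 0.3, -0.5]
finger_gap: 0.47
grasp_force: 0.0
```

Request:
apply_moves --steps '[0,0.09,0,0,0,-0.036,60,0,0.09,0,0,0,-0.036,60,0,0.09,0,0,0,-0.036,60,0,0.09,0,0,0,-0.036,60,0,0.09,0,0,0,-0.036,60]'

```text
time_s: 10.08
position: [0.5393, -0.2558, 0.2478]
eef_rot: [[-0.009, -1.0, 0.0], [-1.0, 0.009, -0.0], [0.0, -0.0, -1.0]]
wrist_force: [-0.3, 0.3, -0.3]
finger_gap: 0.702
grasp_force: 0.0
```

Run:
```python
from h import *
s=monitor.get_state();print(s['position'],s['eef_rot'].round(3).tolist(),s['joints'].round(3))
f=grab('wrist','w5');c=proj(f,(.57,-.3385,.0285));print(c)
cv2.imwrite('pics/w5c.png',cv2.resize(f['pixels'][0:384,100:512],None,fx=1.56,fy=1.56,interpolation=cv2.INTER_CUBIC))
```

```text
[ 0.53934486 -0.25577676  0.24780453] [[-0.009, -1.0, 0.0], [-1.0, 0.009, -0.0], [0.0, -0.0, -1.0]] [-0.172  0.315 -0.006  0.    -1.25   0.163]
[229.78253996  89.6921606 ]
```

View pics/w5c.png

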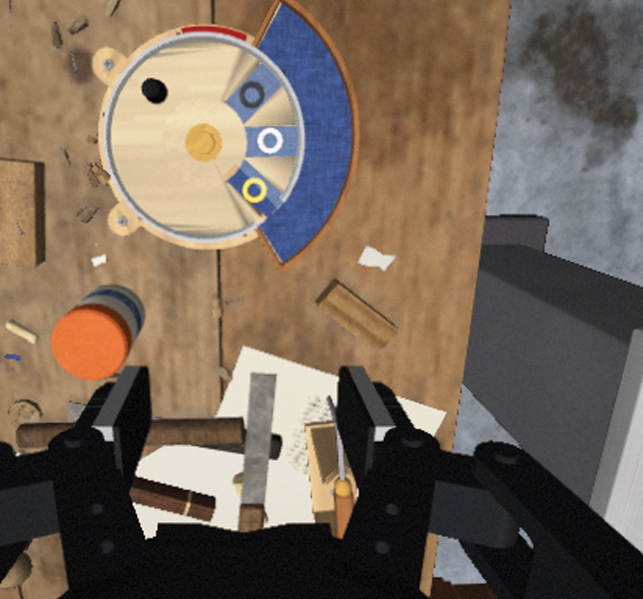

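The picture shows the slot over the brass compartment, with the knob at (153,91) opposite. Bench, jar and pick are undisturbed. Now I'll go over the pick.

Request:
apply_moves --steps '[-0.33,0.11,0,0,0,-0.039,60,-0.66,0.22,0,0,0,-0.039,60,-1,0.33,0,0,0,-0.039,60,-1,0.33,0,0,0,-0.039,60,-1,0.33,0,0,0,-0.039,60]'

```text
time_s: 10.55
position: [0.5001, -0.1335, 0.2485]
eef_rot: [[0.118, -0.993, 0.001], [-0.993, -0.118, -0.0], [0.0, -0.001, -1.0]]
wrist_force: [-0.1, -0.0, -0.5]
finger_gap: 0.699
grasp_force: 0.0
```

Request:
apply_moves --steps '[-0.33,0.1,0,0,0,0,60,-0.66,0.2,0,0,0,0,60,-1,0.2,0,0,0,0,60,-1,0.2,0,0,0,0,60,-1,0.2,0,0,0,0,60]'

```text
time_s: 10.97
position: [0.4629, -0.0175, 0.2483]
eef_rot: [[0.118, -0.993, 0.001], [-0.993, -0.118, -0.0], [0.0, -0.001, -1.0]]
wrist_force: [-0.1, -0.9, 1.2]
finger_gap: 0.704
grasp_force: 0.0
```

Run:
```python
from h import *
w5=load('w5');print('knob',(k:=atz(w5,(153/1.56+100,91/1.56),.053)),np.arctan2(k[1]+.3386,k[0]-.5698),'brass',(b:=atz(w5,(263.5,121.8),.012)),np.arctan2(-(b[1]+.3386),-(b[0]-.5698)))
s=monitor.get_state();print(s['position'],s['eef_rot'].round(3).tolist())
f=grab('wrist','w6');w0=load('wrist0')
for P in((.4516,-.022,.07),(.4623,-.1105,.07)): print(proj(f,P))
a=cv2.resize(w0['pixels'][40:220,362:482],(400,600),interpolation=3);c=proj(f,(.4553,-.05,.07)).astype(int)
x0,y0=c[0]-50,max(c[1]-75,0);print('w6 off',x0,y0)
b=cv2.resize(f['pixels'][y0:y0+150,x0:x0+100],(400,600),interpolation=3)
cv2.imwrite('pics/c6.png',np.hstack([a,b]))
```

```text
knob [ 0.60141899 -0.37108249  0.053     ] -0.7988681884051161 brass [ 0.52962746 -0.29927578  0.012     ] -0.7747274219374821
[ 0.4629191  -0.01750083  0.24832214] [[0.118, -0.993, 0.001], [-0.993, -0.118, -0.0], [0.0, -0.001, -1.0]]
[266.59382249 162.4473181 ]
[267.27105237  79.2755666 ]
w6 off 216 62
```

View pics/c6.png

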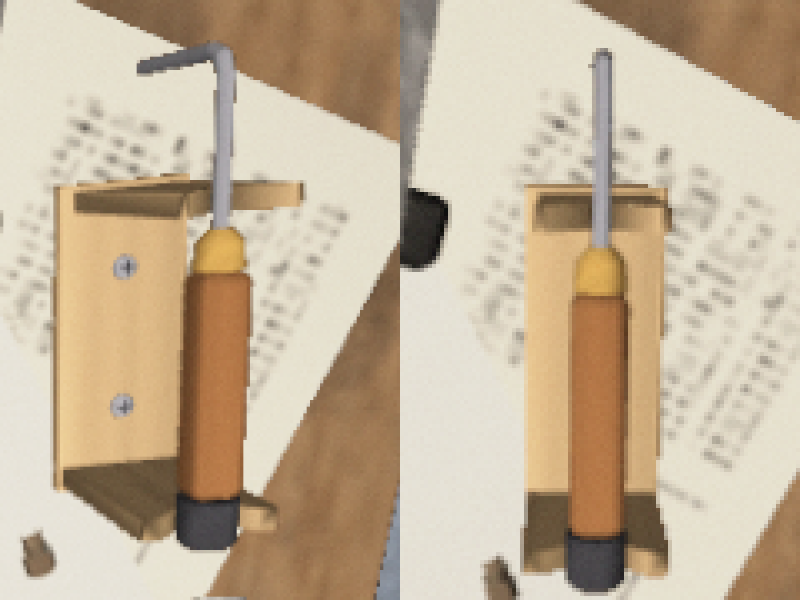

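Left w0, right w6: handle/ferrule joint at (220,273)/(200,296), handle/cap joint at (209,496)/(196,535), elbow at (221,50)/(202,53) in crop pixels. Triangulating.

Run:
```python
from h import *
w0,w6=load('wrist0'),load('w6')
A=lambda x,y:(362+x/3.333,40+y/3.333)
B=lambda x,y:(216+x/4,62+y/4)
P={}
for n,a,b in(('joint',(220,273),(200,296)),('capj',(209,496),(196,535)),('elbow',(221,50),(202,53))):
    P[n],e=tri((w0,A(*a)),(w6,B(*b)));print(n,P[n],e)
m=(P['joint']+P['capj'])/2;d=P['joint']-P['capj'];print('mid',m,np.linalg.norm(d),'yaw',np.arctan2(d[1],d[0]), 'elb-mid',np.linalg.norm(P['elbow']-m))
d=P['elbow']-P['capj'];print('yaw2',np.arctan2(d[1],d[0]))
s=monitor.get_state();R=s['eef_rot'];print(s['position'],(R.T@(np.array([m[0],m[1],.15])-s['position'])/.12).round(3),'toolyaw',np.arctan2(R[1,0],R[0,0]))
```

```text
joint [ 0.45615253 -0.05180366  0.07150361] [0.00019169034799498946, 0.0001916903479949859]
capj [0.44846547 0.01679737 0.07131121] [0.00029879858992019914, 0.00029879858992026267]
elbow [ 0.46350664 -0.11390358  0.06835057] [0.0005866882396367647, 0.0005866882396367527]
mid [ 0.452309   -0.01750314  0.07140741] 0.06903063414128116 yaw -1.4592071909573536 elb-mid 0.09709673267092908
yaw2 -1.45621953545519
[ 0.46295061 -0.01850022  0.24818236] [-0.019  0.087  0.818] toolyaw -1.4544123523176617
```

Grip point (0.4523,-0.0175,0.071), yaw -1.457, handle length 69 mm (70 stated) and elbow 97 mm (95). All are consistent. Descending to grip.

Request:
apply_moves --steps '[-0.019,0.087,0.2,0,0,0.001,40,-0.019,0.087,0.5,0,0,0.001,40,-0.019,0.087,0.8,0,0,0.001,40,-0.019,0.087,1,0,0,0.001,40,-0.019,0.087,1,0,0,0.001,40]'

```text
time_s: 11.43
position: [0.4481, -0.02, 0.1232]
eef_rot: [[0.108, -0.994, -0.012], [-0.994, -0.108, -0.003], [0.001, 0.012, -1.0]]
wrist_force: [0.1, 0.5, 0.5]
finger_gap: 0.473
grasp_force: 0.0
```

Request:
apply_moves --steps '[0,0,0.2,0,0,0,40,0,0,0.4,0,0,0,40,0,0,0.6,0,0,0,40,0,0,0.73,0,0,0,40,0,0,0.73,0,0,0,40]'

```text
time_s: 11.85
position: [0.4509, -0.0189, 0.0388]
eef_rot: [[0.11, -0.994, -0.005], [-0.994, -0.11, -0.002], [0.001, 0.005, -1.0]]
wrist_force: [0.1, -0.3, -0.1]
finger_gap: 0.468
grasp_force: 0.0
```

Request:
apply_moves --steps '[0,0,0,0,0,0,5,0,0,0,0,0,0,5,0,0,0,0,0,0,5,0,0,0,0,0,0,5,0,0,0,0,0,0,5]' --force 50

```text
time_s: 12.27
position: [0.4526, -0.0176, 0.042]
eef_rot: [[0.113, -0.994, 0.003], [-0.994, -0.113, 0.0], [0.0, -0.003, -1.0]]
wrist_force: [-0.8, -4.4, 6.3]
finger_gap: 0.174
grasp_force: 52.1
```

Run:
```python
from h import *
s=monitor.get_state();print(s['position'],s['eef_rot'].round(4).tolist(),s['finger_gap'],s['grasp_force'],s['wrist_force'])
```

```text
[ 0.4526471  -0.01761364  0.04200208] [[0.1132, -0.9936, 0.0029], [-0.9936, -0.1132, 0.0], [0.0003, -0.0029, -1.0]] 0.17379499872023105 52.08993852138519 [-0.80744674 -4.41159829  6.25608593]
```

The handle is gripped. Now lifting and carrying it towards the dispenser.

Request:
apply_moves --steps '[0,0,-0.1,0,0,0,5,0,0,-0.2,0,0,0,5,0,0,-0.35,0,0,0,5,0,0,-0.5,0,0,0,5,0,0,-0.6,0,0,0,5]'

```text
time_s: 12.68
position: [0.4522, -0.0169, 0.1143]
eef_rot: [[0.113, -0.994, 0.003], [-0.994, -0.113, 0.001], [-0.001, -0.003, -1.0]]
wrist_force: [0.9, 0.0, -0.9]
finger_gap: 0.17
grasp_force: 51.2
```

Request:
apply_moves --steps '[0.15,-0.03,0,0,0,0,5,0.3,-0.06,0,0,0,0,5,0.5,-0.1,0,0,0,0,5,0.65,-0.14,0,0,0,0,5,0.8,-0.18,0,0,0,0,5]'

```text
time_s: 13.1
position: [0.4842, -0.1109, 0.1128]
eef_rot: [[0.113, -0.994, 0.001], [-0.994, -0.113, 0.001], [-0.001, -0.001, -1.0]]
wrist_force: [0.0, 0.3, -1.1]
finger_gap: 0.172
grasp_force: 51.2
```

Request:
apply_moves --steps '[0.15,-0.03,0,0,0,0,5,0.3,-0.06,0,0,0,0,5,0.5,-0.1,0,0,0,0,5,0.65,-0.14,0,0,0,0,5,0.8,-0.18,0,0,0,0,5]'

```text
time_s: 13.52
position: [0.5164, -0.204, 0.1126]
eef_rot: [[0.113, -0.994, 0.001], [-0.994, -0.113, 0.001], [-0.0, -0.001, -1.0]]
wrist_force: [0.3, -0.4, -1.0]
finger_gap: 0.174
grasp_force: 51.2
```

Run:
```python
from h import *
s=monitor.get_state();p=s['position'];R=s['eef_rot'];print(p,R.round(4).tolist(),s['finger_gap'],s['grasp_force'],s['wrist_force'])
print('to go',(R.T@(np.array([.5191,-.2053,p[2]])-p)/.12).round(3))
f=grab('wrist','w7');g=grab('side','d7');h=grab('scene','s7')
off=p+R@np.array([.0949,0,0]);tip=off+[0,0,.028-.052];el=off+[0,0,.028]
for n,q in(('w',f),('d',g),('s',h)): print(n,'tip',proj(q,tip).round(1),'elbow',proj(q,el).round(1))
def crop(q,c,w,W,H):
    x,y=int(c[0]-w/2),int(c[1]-w*H/W/2);print('off',x,y,W/w);return cv2.resize(q['pixels'][max(y,0):y+int(w*H/W),x:x+w],(W,H),interpolation=3)
a=crop(f,(250,150),240,400,600);b=crop(g,proj(g,tip),80,400,300);c=crop(h,proj(h,tip),80,400,300)
cv2.imwrite('pics/c7.png',np.hstack([a,np.vstack([b,c])]))
```

```text
[ 0.51643838 -0.20395052  0.11262019] [[0.1127, -0.9936, 0.0008], [-0.9936, -0.1127, 0.0005], [-0.0004, -0.0009, -1.0]] 0.17353522406995844 51.201181411743164 [ 0.25075113 -0.44207321 -0.98687103]
to go [ 0.014 -0.021  0.   ]
w tip [256.5  60.4] elbow [256.7  46.3]
d tip [293.7 176.8] elbow [294.3 157.9]
s tip [237.6 198.6] elbow [237.5 181.6]
off 130 -30 1.6666666666666667
off 253 146 5.0
off 197 168 5.0
```

View pics/c7.png

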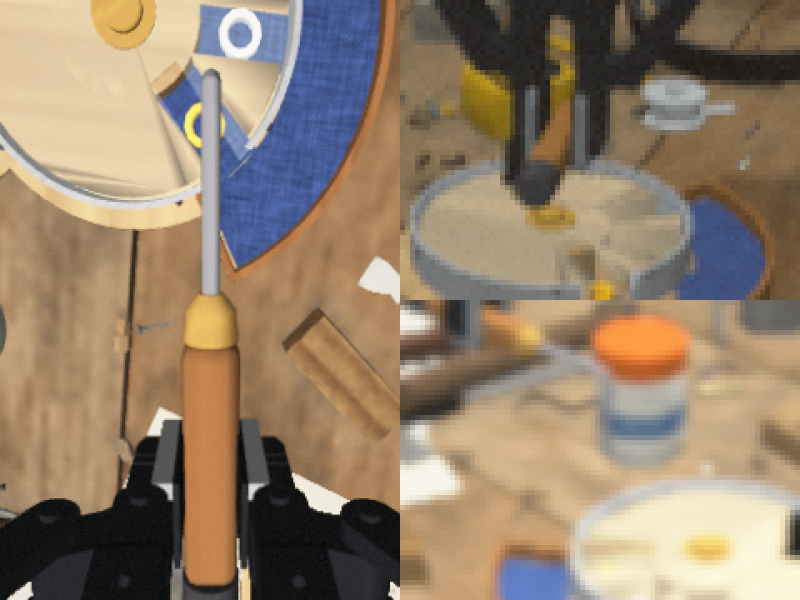

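Wrist part: elbow end at crop (210,70), brass ring centre at (203,125), inside the slot whose edges run along the spoke. I'll work out the leg and ring positions.

Run:
```python
from h import *
f=load('w7');C=lambda x,y:(130+x/1.6667,y/1.818)
print('elbow end',atz(f,C(210,69),.1406),'ferrule end',atz(f,C(210,347),.1406))
print('brass',atz(f,C(203,125),.012),'steel',atz(f,C(240,33),.012),'hub',atz(f,C(123,8),.0285))
s=monitor.get_state();p=s['position'];R=s['eef_rot'];print(p,'leg',p+R@[.0949,0,0],'joint',p+R@[.035,0,0])
```

```text
elbow end [ 0.52778172 -0.30129618  0.1406    ] ferrule end [ 0.52052508 -0.23756685  0.1406    ]
brass [ 0.53097177 -0.29936918  0.012     ] steel [ 0.51798511 -0.33812388  0.012     ] hub [ 0.56966103 -0.33780662  0.0285    ]
[ 0.51626064 -0.20378811  0.11226692] leg [ 0.52679899 -0.29810116  0.11222393] joint [ 0.52014728 -0.23857164  0.11225107]
```

Request:
apply_moves --steps '[0.011,-0.022,0.1,0,0,0,5,0.011,-0.022,0.25,0,0,0,5,0.011,-0.022,0.4,0,0,0,5,0.011,-0.022,0.45,0,0,0,5,0.011,-0.022,0.45,0,0,0,5]'

```text
time_s: 14.08
position: [0.5173, -0.2032, 0.057]
eef_rot: [[0.114, -0.994, -0.004], [-0.994, -0.114, 0.001], [-0.001, 0.004, -1.0]]
wrist_force: [-0.4, 0.1, -0.3]
finger_gap: 0.172
grasp_force: 51.2
```

Request:
apply_moves --steps '[0,0,0.04,0,0,0,5,0,0,0.08,0,0,0,5,0,0,0.12,0,0,0,5,0,0,0.155,0,0,0,5,0,0,0.155,0,0,0,5]'

```text
time_s: 14.5
position: [0.5183, -0.2041, 0.0392]
eef_rot: [[0.113, -0.994, -0.001], [-0.994, -0.113, 0.0], [-0.0, 0.001, -1.0]]
wrist_force: [-0.6, 0.5, 0.2]
finger_gap: 0.172
grasp_force: 51.2
```

Request:
apply_moves --steps '[0,0,0.015,0,0,0,5,0,0,0.03,0,0,0,5,0,0,0.05,0,0,0,5,0,0,0.06,0,0,0,5,0,0,0.06,0,0,0,5]'

```text
time_s: 14.92
position: [0.5186, -0.2043, 0.0324]
eef_rot: [[0.113, -0.994, -0.001], [-0.994, -0.113, 0.0], [-0.0, 0.001, -1.0]]
wrist_force: [-1.1, -0.1, -0.6]
finger_gap: 0.176
grasp_force: 51.2
```

Run:
```python
from h import *
s=monitor.get_state();p=s['position'];R=s['eef_rot'];print(p,R.round(4).tolist(),s['finger_gap'],s['wrist_force'],s['ft_torque'])
leg=p+R@[.0949,0,0];print('leg',leg,np.hypot(*(leg[:2]-[.5698,-.3385])))
u=np.array([-np.cos(.77),np.sin(.77),0]);print('u tool',(R.T@u).round(3))
```

```text
[ 0.5186224  -0.20426726  0.03238562] [[0.1127, -0.9936, -0.0006], [-0.9936, -0.1127, 0.0001], [-0.0002, 0.0006, -1.0]] 0.1755418657854206 [-1.08742687 -0.07945115 -0.64445562] [-0.00965031 -0.0202407   0.00727658]
leg [ 0.52932207 -0.29856215  0.03236922] 0.056863822017736945
u tool [-0.773  0.635  0.   ]
```

No contact on the way down, and the tip is now below the ring's top, so it is in the bore. A little lower, then drag outward.

Request:
apply_moves --steps '[0,0,0.015,0,0,0,5,0,0,0.015,0,0,0,5,-0.02,0.016,0.015,0,0,0,5,-0.05,0.041,0.015,0,0,0,5,-0.08,0.066,0.015,0,0,0,5]'

```text
time_s: 15.33
position: [0.5098, -0.1954, 0.031]
eef_rot: [[0.113, -0.994, 0.001], [-0.994, -0.113, -0.0], [0.0, -0.001, -1.0]]
wrist_force: [0.4, -0.2, -0.5]
finger_gap: 0.17
grasp_force: 51.2
```

```bash
cat > br.py <<'E'
from h import *
import sys
f=grab('wrist',sys.argv[1]);s=monitor.get_state();p=s['position'];R=s['eef_rot'];leg=p+R@[.0949,0,0]
v=leg[:2]-[.5698,-.3385];print('leg',leg.round(4),'r',np.hypot(*v).round(4),'a',np.arctan2(-v[1],-v[0]).round(3),s['wrist_force'].round(1),p,s['time_s'])
hsv=cv2.cvtColor(f['pixels'],cv2.COLOR_BGR2HSV).astype(int)
m=((hsv[...,0]>20)&(hsv[...,0]<36)&(hsv[...,1]>110)&(hsv[...,2]>90))
c=proj(f,[leg[0],leg[1],.01]);print('leg px',c)
x0,y0=int(c[0]-32),max(int(c[1]-22),0)
for r in range(y0,y0+48): print(r,''.join('#' if v else '.' for v in m[r,x0:x0+64]))
ys,xs=np.nonzero(m[y0:y0+44,x0:x0+64]); print('cols from',x0)
E
python3 br.py w8
```

```text
leg [ 0.5198 -0.2891  0.031 ] r 0.0703 a -0.779 [-0.1  1.8 -1.3] [ 0.50904921 -0.19479847  0.03100392] 15.3833
leg px [257.73859715  61.1498056 ]
39 .............###########...........##.###.......................
40 ............#########...............#....#......................
41 ...........#########....................##......................
42 ...........########.......................#.....................
43 ...........#######.......................##.....................
44 ..........########........................#.....................
45 ..........#######.........................#.....................
46 ..........#######..........................#....................
47 ..........#######.........................##....................
48 ..........#######..........................#....................
49 ..........######...........................##...................
50 ..........######...........................##...................
51 ..........######..........................##....................
52 .........#######...........................#....................
53
[... 1623 characters left out ...]
......
77 ................................................................
78 ................................................................
79 ................................................................
80 ................................................................
81 ................................................................
82 ................................................................
83 ................................................................
84 ................................................................
85 ................................................................
86 ................................................................
cols from 225
```

The ring is following with the hook in its bore: ring centre at about px (251,51), leg at (258,61). Dragging on.

Request:
apply_moves --steps '[-0.03,0.025,0,0,0,0,5,-0.06,0.05,0,0,0,0,5,-0.09,0.074,0,0,0,0,5,-0.12,0.099,0,0,0,0,5,-0.15,0.123,0,0,0,0,5]'

```text
time_s: 15.8
position: [0.4925, -0.1791, 0.0309]
eef_rot: [[0.113, -0.994, -0.001], [-0.994, -0.113, 0.0], [-0.0, 0.001, -1.0]]
wrist_force: [-0.0, 0.3, -1.9]
finger_gap: 0.169
grasp_force: 51.2
```

Request:
apply_moves --steps '[-0.03,0.025,0,0,0,0,5,-0.055,0.045,0,0,0,0,5,-0.055,0.045,0,0,0,0,5,-0.055,0.045,0,0,0,0,5,-0.055,0.045,0,0,0,0,5]'

```text
time_s: 16.22
position: [0.4872, -0.1735, 0.031]
eef_rot: [[0.113, -0.994, 0.0], [-0.994, -0.113, -0.0], [0.0, -0.0, -1.0]]
wrist_force: [-0.3, -0.8, -0.0]
finger_gap: 0.175
grasp_force: 51.2
```

```bash
python3 br.py w9
```

```text
leg [ 0.4979 -0.2678  0.0309] r 0.1008 a -0.777 [-0.4  0.2 -0.6] [ 0.48723634 -0.17354623  0.03090143] 16.2667
leg px [256.41610137  59.6959951 ]
37 ....................####################........................
38 ...................###########.....#######......................
39 .................############.......#######.....................
40 .................###########.........#######....................
41 ................###########..........#######....................
42 ................#########.............#######...................
43 ...............#########..............#######...................
44 ...............########...............########..................
45 ..............########.................#######..................
46 ..............########.................########.................
47 .............########...................########................
48 .............########...................########................
49 .............#######.....................#######................
50 .............#######.....................#######................
51
[... 1623 characters left out ...]
......
75 ................................................................
76 ................................................................
77 ................................................................
78 ................................................................
79 ................................................................
80 ................................................................
81 ................................................................
82 ................................................................
83 ................................................................
84 ................................................................
cols from 224
```

Request:
apply_moves --steps '[0.013,-0.011,0,0,0,0,5,0.013,-0.011,0,0,0,0,5,0.013,-0.011,-0.05,0,0,0,5,0.013,-0.011,-0.1,0,0,0,5,0.013,-0.011,-0.15,0,0,0,5]'

```text
time_s: 16.68
position: [0.4887, -0.175, 0.0496]
eef_rot: [[0.113, -0.994, 0.0], [-0.994, -0.113, -0.0], [0.0, -0.0, -1.0]]
wrist_force: [0.5, -0.5, -1.3]
finger_gap: 0.172
grasp_force: 51.2
```

Request:
apply_moves --steps '[0,0,-0.1,0,0,0,5,0,0,-0.25,0,0,0,5,0,0,-0.4,0,0,0,5,0,0,-0.5,0,0,0,5,0,0,-0.5,0,0,0,5]'

```text
time_s: 17.1
position: [0.4908, -0.1752, 0.1125]
eef_rot: [[0.114, -0.994, 0.007], [-0.994, -0.114, -0.001], [0.002, -0.007, -1.0]]
wrist_force: [2.0, -0.1, -1.0]
finger_gap: 0.171
grasp_force: 51.2
```

Run:
```python
from h import *
w9=load('w9');b=atz(w9,(254.5,53),.012);print('ring before',b,np.hypot(*(b[:2]-[.5698,-.3385])))
f=grab('wrist','w10');hsv=cv2.cvtColor(f['pixels'],cv2.COLOR_BGR2HSV).astype(int)
m=((hsv[...,0]>20)&(hsv[...,0]<36)&(hsv[...,1]>110)&(hsv[...,2]>90)).astype(np.uint8)
c=proj(f,[b[0],b[1],.012]);print('exp px',c)
x,y=c.astype(int);m[:max(y-25,0)]=0;m[y+25:]=0;m[:,:x-25]=0;m[:,x+25:]=0
ys,xs=np.nonzero(m);print(len(xs),xs.min(),xs.max(),ys.min(),ys.max())
b=atz(f,((xs.min()+xs.max())/2,(ys.min()+ys.max())/2),.012);print('ring after',b,np.hypot(*(b[:2]-[.5698,-.3385])))
s=monitor.get_state();p=s['position'];R=s['eef_rot']
print(p,R.round(4).tolist(),'to seat',(R.T@(np.array([.4526,-.0176,p[2]])-p)/.12).round(3),s['finger_gap'])
```

```text
ring before [ 0.49935225 -0.27092848  0.012     ] 0.09761555035387592
exp px [260.05572711  69.54337364]
154 248 271 57 81
ring after [ 0.49984461 -0.27128766  0.012     ] 0.09701162167503433
[ 0.4896356  -0.17492545  0.11076365] [[0.1129, -0.9936, 0.0043], [-0.9936, -0.1129, -0.0002], [0.0007, -0.0043, -1.0]] to seat [-1.338  0.159 -0.002] 0.17178674407806577
```

The ring lies flat at r=97 mm in the tray. Carrying the pick back.

Request:
apply_moves --steps '[-0.13,0.016,0,0,0,0,5,-0.27,0.032,0,0,0,0,5,-0.4,0.048,0,0,0,0,5,-0.54,0.064,0,0,0,0,5,-0.67,0.08,0,0,0,0,5]'

```text
time_s: 17.57
position: [0.4689, -0.0954, 0.1079]
eef_rot: [[0.112, -0.994, -0.002], [-0.994, -0.112, 0.0], [-0.0, 0.002, -1.0]]
wrist_force: [0.2, -0.2, -1.2]
finger_gap: 0.168
grasp_force: 51.2
```

Request:
apply_moves --steps '[-0.2,0.02,0,0,0,0,5,-0.4,0.05,0,0,0,0,5,-0.6,0.07,0,0,0,0,5,-0.66,0.08,0,0,0,0,5,-0.66,0.08,0,0,0,0,5]'

```text
time_s: 17.98
position: [0.4506, -0.0174, 0.1084]
eef_rot: [[0.116, -0.993, -0.001], [-0.993, -0.116, -0.0], [0.0, 0.001, -1.0]]
wrist_force: [-0.6, 0.0, -0.9]
finger_gap: 0.174
grasp_force: 51.2
```

```bash
sleep 0
python3 - <<'E'
from h import *
grab('wrist','w11')
for i in range(3): 
    s=monitor.get_state();p=s['position'];R=s['eef_rot']
print(p,R.round(4).tolist(),'to seat',(R.T@(np.array([.4526,-.0176,.0415])-p)/.12).round(3))
f=load('w11')
# shaft/elbow pixel check vs. expected in hand, compared to w7
a,b=load('w7')['pixels'],f['pixels']
for q in(a,b): 
    h=cv2.cvtColor(q,cv2.COLOR_BGR2HSV).astype(int);m=(h[...,0]>4)&(h[...,0]<17)&(h[...,1]>120)&(h[...,2]>100)
    m[:180]=0;m[320:]=0;m[:,:215]=0;m[:,300:]=0;ys,xs=np.nonzero(m);print(len(xs),np.percentile(xs,[2,50,98]),np.percentile(ys,[1,99]))
E
```

```text
[ 0.45099479 -0.0181513   0.10847479] [[0.1146, -0.9934, -0.0011], [-0.9934, -0.1146, -0.0003], [0.0001, 0.0011, -1.0]] to seat [-0.003 -0.014  0.558]
4147 [239. 255. 271.] [191. 318.]
3939 [240. 255. 270.] [192. 318.]
```

Request:
apply_moves --steps '[-0.003,-0.014,0.1,0,0,0,5,-0.003,-0.014,0.25,0,0,0,5,-0.003,-0.014,0.38,0,0,0,5,-0.003,-0.014,0.4,0,0,0,5,-0.003,-0.014,0.4,0,0,0,5]'

```text
time_s: 18.45
position: [0.4524, -0.019, 0.0599]
eef_rot: [[0.112, -0.994, -0.003], [-0.994, -0.112, -0.001], [0.001, 0.003, -1.0]]
wrist_force: [0.6, 0.2, 0.1]
finger_gap: 0.175
grasp_force: 51.2
```

Request:
apply_moves --steps '[0,0,0.04,0,0,0,5,0,0,0.08,0,0,0,5,0,0,0.12,0,0,0,5,0,0,0.15,0,0,0,5,0,0,0.15,0,0,0,5]'

```text
time_s: 18.87
position: [0.4527, -0.018, 0.0425]
eef_rot: [[0.113, -0.994, -0.001], [-0.994, -0.113, -0.0], [0.0, 0.001, -1.0]]
wrist_force: [-0.2, -0.8, -0.9]
finger_gap: 0.169
grasp_force: 51.2
```

Run:
```python
from h import *
s=monitor.get_state();p=s['position'];R=s['eef_rot']
print(p,R.round(4).tolist(),s['wrist_force'],'to seat',(R.T@(np.array([.4526,-.0176,.0415])-p)/.12).round(3))
```

```text
[ 0.45272697 -0.01802055  0.04251762] [[0.1129, -0.9936, -0.001], [-0.9936, -0.1129, -0.0003], [0.0002, 0.001, -1.0]] [-0.21309826 -0.81915231 -0.90669157] to seat [-0.004  0.001  0.008]
```

Right at the seat. One millimetre more, then open slowly and rise.

Request:
apply_moves --steps '[-0.003,0,0.01,0,0,0,5,-0.003,0,0.01,0,0,0,12,-0.003,0,0.01,0,0,0,20,-0.003,0,0.01,0,0,0,35,-0.003,0,0.01,0,0,0,45]' --force 20

```text
time_s: 19.28
position: [0.4534, -0.0174, 0.0418]
eef_rot: [[0.113, -0.994, 0.001], [-0.994, -0.113, 0.0], [-0.0, -0.001, -1.0]]
wrist_force: [-0.6, 0.8, 0.0]
finger_gap: 0.507
grasp_force: 0.0
```

Request:
apply_moves --steps '[0,0,0,0,0,0,45,0,0,-0.2,0,0,0,45,0,0,-0.5,0,0,0,45,0,0,-0.8,0,0,0,45,0,0,-1,0,0,0,45]'

```text
time_s: 19.7
position: [0.4543, -0.0174, 0.1649]
eef_rot: [[0.114, -0.994, 0.004], [-0.994, -0.114, 0.0], [-0.0, -0.004, -1.0]]
wrist_force: [1.3, 0.2, -0.1]
finger_gap: 0.527
grasp_force: 0.0
```

Request:
apply_moves --steps '[0.1,0,-0.3,0,0,0,45,0.1,0,-0.6,0,0,0,45,0.1,0,-0.72,0,0,0,45,0.1,0,-0.72,0,0,0,45,0.1,0,-0.72,0,0,0,45]'

```text
time_s: 20.12
position: [0.4545, -0.0292, 0.2486]
eef_rot: [[0.113, -0.994, 0.002], [-0.994, -0.113, 0.001], [-0.001, -0.002, -1.0]]
wrist_force: [0.0, -0.4, -0.9]
finger_gap: 0.53
grasp_force: 0.0
```

Run:
```python
from h import *
f=grab('wrist','w12');s=monitor.get_state();p=s['position'];R=s['eef_rot'];print(p,s['wrist_force'],s['time_s'])
# compare handle/shaft with w6 by warping expected: orange handle region extents at z=.07 plane
for n in('w6','w12'):
    q=load(n);h=cv2.cvtColor(q['pixels'],cv2.COLOR_BGR2HSV).astype(int);m=((h[...,0]>4)&(h[...,0]<17)&(h[...,1]>140)&(h[...,2]>80)).astype(np.uint8)
    k,l,st,ce=cv2.connectedComponentsWithStats(m);c=proj(q,(.4523,-.0175,.071))
    i=l[int(c[1]),int(c[0])];print(n,c,st[i],ce[i],atz(q,ce[i],.075))
    x,y,w,hh=st[i][:4];print(' top/bot',atz(q,(x+w/2,y),.075),atz(q,(x+w/2,y+hh),.075))
    e=proj(q,(.4635,-.1139,.07)); g=cv2.cvtColor(q['pixels'],cv2.COLOR_BGR2GRAY).astype(int);print(' elbow exp',e)
    for r in range(int(e[1])-6,int(e[1])+10,2): print('  ',r,g[r,int(e[0])-8:int(e[0])+9])
```

```text
[ 0.45375669 -0.02937764  0.24733574] [-0.86863343 -0.06275857  0.54623515] 20.1667
w6 [265.499624  166.4337964] [258 135  15  61 808] [265.12252475 165.1769802 ] [ 0.45313504 -0.01976035  0.075     ]
 top/bot [ 0.45697798 -0.05304242  0.075     ] [0.44809638 0.01614971 0.075     ]
 elbow exp [266.55089989  75.74558117]
   69 [223 222 223 224 223 224 222 224 224 224 224 223 224 216 204 181 127]
   71 [223 223 225 225 222 223 224 224 225 225 222 223 224 223 223 223 223]
   73 [224 224 223 224 224 225 225 225 224 224 223 223 222 222 223 223 222]
   75 [225 224 224 224 225 222 174 125 113  97 117 204 223 223 222 222 222]
   77 [223 224 223 223 224 223 161 147 165 162 122 202 222 224 223 223 224]
   79 [226 225 225 224 223 217 163 152 169 162 123 203 223 224 222 223 224]
   81 [224 226 225 223 224 223 170 153 167 161 122 203 223 223 224 221 222]
   83 [225 222 224 222 225 226 174 155 167 166 129 203 224 224 224 223 223]
w12 [257.09796361 175.32167476] [250 145  14  60 779] [256.89088575 174.59948652] [ 0.45275558 -0.01933547  0.075     ]
 top/bot [ 0.45645043 -0.05262046  0.075     ] [0.44847672 0.01687121 0.075     ]
 elbow exp [256.96983249  86.17174898]
   80 [229 228 227 228 228 229 226 228 228 227 227 226 228 228 228 227 228]
   82 [228 227 227 228 227 227 226 227 227 229 228 228 228 229 228 226 227]
   84 [229 227 228 228 228 227 227 227 172 120 204 228 228 228 227 227 227]
   86 [227 228 227 228 226 228 170 126 130 125  91 199 228 226 228 227 227]
   88 [228 227 228 228 229 170 100 146 174 172 147 205 228 228 227 227 227]
   90 [228 229 227 228 228 228 227 196 170 174 150 102 201 228 228 228 228]
   92 [226 226 228 228 228 228 228 196 174 178 152 107 197 227 229 226 227]
   94 [219 212 209 210 220 227 229 198 173 176 154 109 199 227 227 228 226]
```

The pick is back within half a millimetre of where it was. Now back to the knob.

Request:
apply_moves --steps '[0.33,-0.1,0,0,0,0,40,0.66,-0.2,0,0,0,0,40,1,-0.3,0,0,0,0,40,1,-0.3,0,0,0,0,40,1,-0.3,0,0,0,0,40]'

```text
time_s: 20.58
position: [0.503, -0.1462, 0.2452]
eef_rot: [[0.109, -0.994, -0.006], [-0.994, -0.109, 0.0], [-0.001, 0.006, -1.0]]
wrist_force: [-0.2, 0.7, 0.3]
finger_gap: 0.468
grasp_force: 0.0
```

Request:
apply_moves --steps '[0.33,-0.1,0,0,0,0,40,0.66,-0.2,0,0,0,0,40,1,-0.3,0,0,0,0,40,1,-0.3,0,0,0,0,40,1,-0.3,0,0,0,0,40]'

```text
time_s: 21.0
position: [0.5526, -0.2601, 0.2455]
eef_rot: [[0.111, -0.994, -0.004], [-0.994, -0.111, 0.001], [-0.002, 0.004, -1.0]]
wrist_force: [0.1, 0.9, 0.4]
finger_gap: 0.467
grasp_force: 0.0
```

Run:
```python
from h import *
from scipy.optimize import least_squares
f=grab('wrist','w13');s=monitor.get_state();p=s['position'];R=s['eef_rot'];print(p,s['joints'].round(2))
c=proj(f,(.6015,-.37,.053));m=(f['pixels'].max(2)<45).astype(np.uint8);x,y=c.astype(int)
m[:,:x-20]=0;m[:,x+20:]=0;m[:y-20]=0;m[y+20:]=0
k,l,st,ce=cv2.connectedComponentsWithStats(m);i=1+np.argmax(st[1:,4]);print(c,st[i],ce[i])
bx,by,w,h=st[i][:4];print('top centre',atz(f,(bx+w/2,by+h-w/2),.053),'bot',atz(f,(bx+w/2,by+w/2),.03))
P=np.array([(.566,-.290),(.5929,-.2963),(.6115,-.3175),(.6144,-.3452),(.6015,-.3691)])
q=least_squares(lambda v:np.hypot(*(P-v[:2]).T)-v[2],[.57,-.338,.05]);print('circle',q.x,q.fun)
v=atz(f,(180,60),.0285)
```

```text
[ 0.5523729  -0.25910458  0.24625659] [-0.17  0.34  0.03 -0.   -1.26  0.29]
[221.56255567  57.66989573] [215  49  14  15 164] [221.42073171  56.03658537]
top centre [ 0.60108836 -0.37072311  0.053     ] bot [ 0.60370489 -0.37407341  0.03      ]
circle [ 0.56920372 -0.3360278   0.04618339] [-4.42255494e-05  7.47114803e-05 -7.04754967e-06 -6.57942481e-05
  4.23558670e-05]
```

Request:
apply_moves --steps '[0.33,-0.1,0.1,0,0,0,40,0.66,-0.2,0.3,0,0,0,40,0.97,-0.306,0.6,0,0,0,40,0.97,-0.306,0.8,0,0,0,40,0.97,-0.306,0.8,0,0,0,40]'

```text
time_s: 21.47
position: [0.5991, -0.3692, 0.1421]
eef_rot: [[0.111, -0.994, -0.014], [-0.994, -0.111, 0.008], [-0.01, 0.013, -1.0]]
wrist_force: [-0.3, 0.0, -3.3]
finger_gap: 0.466
grasp_force: 0.0
```

Request:
apply_moves --steps '[0,0,0.2,0,0,0,40,0,0,0.4,0,0,0,40,0,0,0.6,0,0,0,40,0,0,0.7,0,0,0,40,0,0,0.7,0,0,0,40]'

```text
time_s: 21.88
position: [0.6011, -0.3686, 0.0659]
eef_rot: [[0.115, -0.993, -0.005], [-0.993, -0.115, 0.003], [-0.003, 0.005, -1.0]]
wrist_force: [-0.7, 0.8, -0.6]
finger_gap: 0.472
grasp_force: 0.0
```

Run:
```python
from h import *
s=monitor.get_state();p=s['position'];R=s['eef_rot'];print(p,s['joints'].round(2),s['wrist_force'],(R.T@(np.array([.6018,-.3708,.021])-p)/.12).round(3))
```

```text
[ 0.60109112 -0.36856456  0.06587384] [-0.32  0.64  0.06 -0.   -1.    0.44] [-0.69522121  0.82620789 -0.63339558] [ 0.02  -0.006  0.374]
```

Request:
apply_moves --steps '[0.01,-0.01,0.1,0,0,0,40,0.01,-0.01,0.2,0,0,0,40,0.01,-0.01,0.3,0,0,0,40,0.01,-0.01,0.37,0,0,0,40,0.01,-0.01,0.37,0,0,0,40]'

```text
time_s: 22.3
position: [0.6024, -0.3717, 0.021]
eef_rot: [[0.112, -0.994, -0.004], [-0.994, -0.112, 0.002], [-0.002, 0.004, -1.0]]
wrist_force: [-0.3, 1.4, -0.8]
finger_gap: 0.467
grasp_force: 0.0
```

Request:
apply_moves --steps '[0,0,0,0,0,0,5,0,0,0,0,0,0,5,0,0,0,0,0,0,5,0,0,0,0,0,0,5,0,0,0,0,0,0,5]' --force 30

```text
time_s: 22.72
position: [0.6039, -0.3726, 0.0243]
eef_rot: [[0.113, -0.994, 0.0], [-0.994, -0.113, -0.0], [0.0, -0.0, -1.0]]
wrist_force: [-0.7, -0.4, 0.4]
finger_gap: 0.139
grasp_force: 29.3
```

```bash
python3 arc.py -0.80 1.45 0.047
```

```text
[ 0.60393973 -0.37256638  0.02431027] 0.1387847768796254 29.298438197001815 [-0.67923647 -0.41460484  0.4446808 ] [-3.25534455e-01  6.84013116e-01  2.81355848e-02  1.99353458e-04
 -9.14582240e-01  4.38398467e-01]
-0.8 [[-0.029, -0.033, 0, 0, 0, np.float64(-0.036)], [-0.061, -0.063, 0, 0, 0, np.float64(-0.072)], [-0.097, -0.089, 0, 0, 0, np.float64(-0.107)], [-0.135, -0.111, 0, 0, 0, np.float64(-0.143)], [-0.175, -0.128, 0, 0, 0, np.float64(-0.179)]]
-0.238 [[-0.029, -0.033, 0, 0, 0, np.float64(-0.036)], [-0.061, -0.063, 0, 0, 0, np.float64(-0.072)], [-0.097, -0.089, 0, 0, 0, np.float64(-0.107)], [-0.135, -0.111, 0, 0, 0, np.float64(-0.143)], [-0.175, -0.128, 0, 0, 0, np.float64(-0.179)]]
0.325 [[-0.029, -0.033, 0, 0, 0, np.float64(-0.036)], [-0.061, -0.063, 0, 0, 0, np.float64(-0.072)], [-0.097, -0.089, 0, 0, 0, np.float64(-0.107)], [-0.135, -0.111, 0, 0, 0, np.float64(-0.143)], [-0.175, -0.128, 0, 0, 0, np.float64(-0.179)]]
0.888 [[-0.029, -0.033, 0, 0, 0, np.float64(-0.036)], [-0.061, -0.063, 0, 0, 0, np.float64(-0.072)], [-0.097, -0.089, 0, 0, 0, np.float64(-0.107)], [-0.135, -0.111, 0, 0, 0, np.float64(-0.143)], [-0.175, -0.128, 0, 0, 0, np.float64(-0.179)]]
```

Request:
apply_moves --steps '[-0.029,-0.033,0,0,0,-0.036,5,-0.061,-0.063,0,0,0,-0.072,5,-0.097,-0.089,0,0,0,-0.107,5,-0.135,-0.111,0,0,0,-0.143,5,-0.175,-0.128,0,0,0,-0.179,5]'

```text
time_s: 23.13
position: [0.6176, -0.3502, 0.0243]
eef_rot: [[0.629, -0.777, 0.002], [-0.777, -0.629, -0.001], [0.002, -0.001, -1.0]]
wrist_force: [-0.3, -0.6, 0.1]
finger_gap: 0.135
grasp_force: 29.3
```

Request:
apply_moves --steps '[-0.029,-0.033,0,0,0,-0.036,5,-0.061,-0.063,0,0,0,-0.072,5,-0.097,-0.089,0,0,0,-0.107,5,-0.135,-0.111,0,0,0,-0.143,5,-0.175,-0.128,0,0,0,-0.179,5]'

```text
time_s: 23.55
position: [0.6181, -0.3235, 0.0244]
eef_rot: [[0.947, -0.322, 0.005], [-0.322, -0.947, -0.001], [0.005, -0.001, -1.0]]
wrist_force: [3.2, 1.9, -1.1]
finger_gap: 0.139
grasp_force: 29.2
```

Request:
apply_moves --steps '[-0.029,-0.033,0,0,0,-0.036,5,-0.061,-0.063,0,0,0,-0.072,5,-0.097,-0.089,0,0,0,-0.107,5,-0.135,-0.111,0,0,0,-0.143,5,-0.175,-0.128,0,0,0,-0.179,5]'

```text
time_s: 23.97
position: [0.6047, -0.3004, 0.0244]
eef_rot: [[0.973, 0.232, 0.008], [0.232, -0.973, 0.001], [0.008, 0.001, -1.0]]
wrist_force: [5.1, 7.4, -0.7]
finger_gap: 0.134
grasp_force: 29.3
```

Request:
apply_moves --steps '[-0.029,-0.033,0,0,0,-0.036,5,-0.061,-0.063,0,0,0,-0.072,5,-0.097,-0.089,0,0,0,-0.107,5,-0.135,-0.111,0,0,0,-0.143,5,-0.175,-0.128,0,0,0,-0.179,5]'

```text
time_s: 24.38
position: [0.58, -0.2874, 0.0243]
eef_rot: [[0.699, 0.715, 0.006], [0.715, -0.699, 0.004], [0.007, 0.001, -1.0]]
wrist_force: [3.7, 19.2, 3.3]
finger_gap: 0.139
grasp_force: 29.8
```

Request:
apply_moves --steps '[0,0,0,0,0,0,5,0,0,0,0,0,0,5,0,0,0,0,0,0,5,0,0,0,0,0,0,5,0,0,0,0,0,0,5]'

```text
time_s: 24.8
position: [0.5786, -0.2871, 0.0243]
eef_rot: [[0.702, 0.712, 0.003], [0.712, -0.702, 0.005], [0.005, -0.002, -1.0]]
wrist_force: [2.1, 18.5, 4.4]
finger_gap: 0.139
grasp_force: 30.0
```

Request:
apply_moves --steps '[0,0,0,0,0,0,40,0,0,0,0,0,0,40,0,0,0,0,0,0,40,0,0,0,0,0,0,40,0,0,-0.1,0,0,0,40]'

```text
time_s: 25.22
position: [0.5749, -0.2921, 0.0336]
eef_rot: [[0.704, 0.711, -0.005], [0.711, -0.704, 0.002], [-0.002, -0.005, -1.0]]
wrist_force: [-0.1, 0.2, -0.6]
finger_gap: 0.464
grasp_force: 0.0
```

Request:
apply_moves --steps '[0,0,-0.2,0,0,0,40,0,0,-0.5,0,0,0,40,0,0,-0.8,0,0,0,40,0,0,-1,0,0,0,40,0,0,-1,0,0,0,40]'

```text
time_s: 25.63
position: [0.5804, -0.2944, 0.1642]
eef_rot: [[0.702, 0.712, 0.013], [0.712, -0.702, -0.006], [0.005, 0.013, -1.0]]
wrist_force: [0.4, -0.5, 0.3]
finger_gap: 0.47
grasp_force: 0.0
```

Request:
apply_moves --steps '[0,0,-0.3,0,0,0,40,0,0,-0.6,0,0,0,40,0,0,-0.7,0,0,0,40,0,0,-0.7,0,0,0,40,0,0,-0.7,0,0,0,40]'

```text
time_s: 26.05
position: [0.5769, -0.2925, 0.2408]
eef_rot: [[0.703, 0.711, 0.002], [0.711, -0.703, -0.0], [0.002, 0.002, -1.0]]
wrist_force: [-0.1, 0.7, -0.9]
finger_gap: 0.472
grasp_force: 0.0
```

Run:
```python
from h import *
s=monitor.get_state();print(s['position'],s['wrist_force'],s['joints'].round(2),s['time_s'])
f=grab('wrist','w14')
def comp(m,P,r=25):
    c=proj(f,P);x,y=c.astype(int);k=np.zeros_like(m);k[max(y-r,0):y+r,max(x-r,0):x+r]=1;m=(m&k)
    n,l,st,ce=cv2.connectedComponentsWithStats(m);i=1+np.argmax(st[1:,4]) if n>1 else 0;return c.round(1),st[i],ce[i].round(1)
px=f['pixels'];h=cv2.cvtColor(px,cv2.COLOR_BGR2HSV).astype(int)
c,st,ce=comp((px.max(2)<45).astype(np.uint8),(.578,-.288,.045));print('knob',c,st,ce);k=atz(f,ce,.045);print(k,np.arctan2(k[1]+.338,k[0]-.5698))
m=((h[...,0]>20)&(h[...,0]<36)&(h[...,1]>110)&(h[...,2]>90)).astype(np.uint8)
c,st,ce=comp(m,(.4998,-.2713,.012));print('brass',c,st,ce);b=atz(f,ce,.012);print(b,np.hypot(b[0]-.5698,b[1]+.338))
m=((h[...,1]<40)&(h[...,2]>190)).astype(np.uint8);c,st,ce=comp(m,(.518,-.338,.012),14);print('steel',c,st,ce,atz(f,ce,.012))
m=(px.max(2)<80).astype(np.uint8);c,st,ce=comp(m,(.532,-.3735,.012),14);print('black',c,st,ce,atz(f,ce,.012))
```

```text
[ 0.57686216 -0.29248889  0.24082509] [-0.12066458  0.70091376 -0.91311537] [-0.22  0.4   0.11 -0.   -1.28  2.58] 26.05
knob [252.8 157.6] [248 149  12  14 136] [253.4 155.4]
[ 0.58038923 -0.28664933  0.045     ] 1.3674328390246657
brass [202.4 184.9] [195 178  15  14 110] [202.4 184.3]
[ 0.50044031 -0.2707761   0.012     ] 0.09659099151275818
steel [247.6 209.4] [241 201  15  16 147] [248.1 209. ] [ 0.51884297 -0.338074    0.012     ]
black [273.1 219.9] [267 212  13  13  85] [273.1 218.1] [ 0.53379734 -0.37158978  0.012     ]
```

Everything measures right: dial ≈1.37, brass at r=97 mm, the other rings in place, and the robot clear.

```bash
python3 -c "
from cell import finish_job;print(finish_job())"
```

```text
the job is handed in; nothing more can be done
None
```

The job is handed in, but it returned no verdict. By my last measurements the brass ring lies flat in the tray about 97 mm from the axis, the pick is back in both notches, the cover is shut at about 1.37 rad, and the other two rings are still in their compartments.

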